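# Pack the fan-repair kit box

## Task

Pack the fan-repair kit into the open plywood box: lift the hinged tray by its handle so that all its square nuts slide off into the box's narrow bay, and let the tray back down level. Pack every fan hub and gear unit that is there, the glass jar and the long driver side by side in the large bay, each upright and flat on the floor of the box. Never tip the jar over, and leave the pliers and the spanner where they lie.

Things in the scene. Friction and masses are not known exactly. Their poses are not given: they have to be found in the camera images.
- crate: Open plywood box standing fixed on the worktop, 214 (x) x 213 (y) x 44 mm high, floor and outer walls 6 mm thick. Origin: centre of its underside. A 5 mm partition parallel to x, as high as the walls, splits it: the large packing bay spans x -101..101, y -100.5..35.5 mm (202 x 136 mm clear, just room for the parts side by side); the narrow nut bay, beside the tipping tray, spans x -101..101, y 40.5..100.5 mm. Floor top is at z 6 mm.
- tray (a joint): Hinge angle of the aluminium tipping tray, rad: 0 lying level (home, rests on its stop), grows as its handle is lifted, at most 1.25. It falls back by its own weight. The tray is 116 mm wide inside, 135 mm long, with 18 mm side and back walls and no wall on the hinge edge, which hangs over the nut bay; its floor is 64 mm above the worktop.
- tray_hinge (a point): Middle of the tray's hinge line, at the open lip, level with the tray floor's top. The hinge axis is this point's x axis (parallel to the lip); its y axis points along the tray towards the handle.
- tray_grip (a point): Middle of the tray's round rubber handle bar, 12 mm thick, 84 mm long, parallel to the hinge, 45 mm out from the tray's back wall, 183 mm from the hinge along the tray's y and 12 mm above the tray floor. Level it is 76 mm above the worktop. The bar may turn between the fingers.
- hub1_c (a point): White plastic fan hub: round body 62 mm diameter x 46 mm high, with a round shaft boss 24 mm diameter x 30 mm high on top to take hold of. Total height 76 mm. The point is its centre, 38 mm above its underside; z up when upright. May be absent (None from the start).
- hub2_c (a point): White plastic fan hub: round body 62 mm diameter x 46 mm high, with a round shaft boss 24 mm diameter x 30 mm high on top to take hold of. Total height 76 mm. The point is its centre, 38 mm above its underside; z up when upright. May be absent (None from the start).
- hub3_c (a point): White plastic fan hub: round body 62 mm diameter x 46 mm high, with a round shaft boss 24 mm diameter x 30 mm high on top to take hold of. Total height 76 mm. The point is its centre, 38 mm above its underside; z up when upright. May be absent (None from the start).
- gear1_c (a point): Aluminium gear unit: square body 62 x 62 x 46 mm high, with a square steel stub 26 x 26 x 30 mm high on top, parallel to the body, to take hold of. Total height 76 mm. The point is its centre, 38 mm above its underside; x and y along the sides, z up. May be absent (None from the start).
- gear2_c (a point): Aluminium gear unit: square body 62 x 62 x 46 mm high, with a square steel stub 26 x 26 x 30 mm high on top, parallel to the body, to take hold of. Total height 76 mm. The point is its centre, 38 mm above its underside; x and y along the sides, z up. May be absent (None from the start).
- jar_c (a point): Clear glass jar, body 62 mm diameter x 46 mm high, with a black twist cap 48 mm diameter x 30 mm high on top, screwed on for good. Total height 76 mm. The point is its centre, 38 mm above its underside; z up.
- driver_c (a point): Long white-painted fan driver: housing 126 (x) x 62 (y) x 46 mm high, with a black terminal ridge on top in the middle, 50 (x) x 22 (y) x 30 mm high, to take hold of. Total height 76 mm. The point is its centre, 38 mm above its underside; x along its length, z up.
- nut1_c (a point): Square steel nut, 24 x 24 x 14 mm, starting loose on the tray. The point is its centre; z across its thickness.
- nut2_c (a point): Square steel nut, 24 x 24 x 14 mm, starting loose on the tray. The point is its centre; z across its thickness.
- nut3_c (a point): Square steel nut, 24 x 24 x 14 mm, starting loose on the tray. The point is its centre; z across its thickness.
- nut4_c (a point): Square steel nut, 24 x 24 x 14 mm, starting loose on the tray. The point is its centre; z across its thickness.
- pliers: Red-handled pliers lying beyond the work, 170 mm long. A bystander.
- spanner: Steel spanner lying beyond the work, 170 mm long. A bystander.
Not all that is in view belongs to the job. Of the things like the part that bears driver_c, leave any that is yellow; of the rest the larger one is meant.

How it is judged:
On the way:
1. the tray has been tipped up by its handle (past 0.6 rad) (value of joint tray above 0.6 rad), for 0.1 s.
At the end, for the whole second after the job is handed in: Every present hub and gear unit, the jar and the driver stand in the large bay, upright within 0.12 rad, with their undersides within 6 mm of the floor of the box, at rest; all four nuts lie in the narrow bay below the rim; the tray is back down within 0.06 rad of level (x of hub1_c in the frame of crate between -0.101 and 0.101 m and y of hub1_c in the frame of crate between -0.1005 and 0.0355 m and z of each of hub1_c, hub2_c, hub3_c, gear1_c, gear2_c, jar_c, driver_c in the frame of crate below 0.05 m and angle between each of hub1_c, hub2_c, hub3_c, gear1_c, gear2_c, jar_c, driver_c's own z axis and vertical below 0.12 rad and linear speed of each of hub1, hub2, hub3, gear1, gear2, jar, driver below 0.02 m/s and x of hub2_c in the frame of crate between -0.101 and 0.101 m and y of hub2_c in the frame of crate between -0.1005 and 0.0355 m and x of hub3_c in the frame of crate between -0.101 and 0.101 m and y of hub3_c in the frame of crate between -0.1005 and 0.0355 m and x of gear1_c in the frame of crate between -0.101 and 0.101 m and y of gear1_c in the frame of crate between -0.1005 and 0.0355 m and x of gear2_c in the frame of crate between -0.101 and 0.101 m and y of gear2_c in the frame of crate between -0.1005 and 0.0355 m and x of jar_c in the frame of crate between -0.101 and 0.101 m and y of jar_c in the frame of crate between -0.1005 and 0.0355 m and x of driver_c in the frame of crate between -0.101 and 0.101 m and y of driver_c in the frame of crate between -0.1005 and 0.0355 m and x of nut1_c in the frame of crate between -0.101 and 0.101 m and y of nut1_c in the frame of crate between 0.0405 and 0.1005 m and z of nut1_c in the frame of crate between 0 and 0.045 m and x of nut2_c in the frame of crate between -0.101 and 0.101 m and y of nut2_c in the frame of crate between 0.0405 and 0.1005 m and z of nut2_c in the frame of crate between 0 and 0.045 m and x of nut3_c in the frame of crate between -0.101 and 0.101 m and y of nut3_c in the frame of crate between 0.0405 and 0.1005 m and z of nut3_c in the frame of crate between 0 and 0.045 m and x of nut4_c in the frame of crate between -0.101 and 0.101 m and y of nut4_c in the frame of crate between 0.0405 and 0.1005 m and z of nut4_c in the frame of crate between 0 and 0.045 m and value of joint tray below 0.06 rad); the robot touches nothing.
It fails at once if the pliers or the spanner is moved more than 30 mm (distance of any of pliers, spanner from where it was at the start of the episode above 0.03 m).
It fails at once if the jar is tipped over (angle between jar_c's own z axis and vertical above 0.7 rad).
Of hub1, hub2, hub3, gear1, gear2 only 2 to 3 are there at a start; the rules pass over those that are not, and their reading is None.
At some moment in a run one of hub1, hub2, hub3, gear1, gear2 may be knocked a few centimetres aside while the robot is not near it.
It also fails if it takes over 200 s, if anything falls off the work surface, if the arm or the gripper's body presses on something with over 40 N, if the wrist force passes 120 N, or if a joint passes its speed limit or range.

## Robot

A 7-joint arm with a two-finger parallel gripper is mounted at the origin on the work surface. World frame = base frame: x ahead of the robot, y to its left, z up, the work surface at z = 0. Lengths are in m, angles in rad, forces in N, time in s.
With the tool pointing down it reaches from about 0.35 to 0.9 m from the base axis. Payload 8.1 kg.
Tool frame: the origin (TCP) lies at the centre of the arm's flange, where the gripper is bolted on; the fingertips stand 178 mm ahead of it and the grasp point (between the pads) lies 159 mm ahead of it; z points along the fingers, y is the direction in which the jaws open and shut (so a half turn about z gives the same grasp; the last joint's range is limited). The gripper opens to 92 mm and grips with 3 to 60 N. Pads are 19 mm wide; open, the fingers measure 130 mm over their backs; the gripper's body (75 mm by 190 mm) begins 47 mm behind the grasp point.
Start: joints at [-1.437, 0.434, 0.025, 1.573, -0.012, 1.134, -0.075], TCP at [0.147, 0.608, 0.405] pointing down, gripper open.
Joint ranges: [-2.62, 2.62], [-0.44, 2.09], [-1.27, 1.32], [0.08, 2.57], [-1.32, 4.46], [0.12, 2], [-2.74, 2.74]. Speed limits (rad/s): [2.22, 2.22, 3.01, 3.01, 3.14, 3.14, 3.14].

## Interface

Orientations are given as a rotation vector (axis times angle).
In Python, from plant import manip gives the robot as it stands.
- The arm moves only by the tool play_rows, never from a script. Its argument "deltas" is a list of rows, each an object with "delta_rot": the turn, a rotation vector about the tool's x, y, z in rad, a list of three; "travel": the shift along the tool's x, y, z in m, a list of three; "gripper": the gripper command: -1 is fully open, 1 is shut, values between are in proportion. In form: [{"delta_rot": [wx, wy, wz], "travel": [x, y, z], "gripper": gripper}, ...]. A call has 1 to 8 rows; each row is the pose to reach, as a shift and turn from the pose commanded when the call began, along the tool's axes at that moment; what a row does not reach only later rows make up. A row lasts 1/12 s, in which the tool goes at most 41.7 mm and 7.16 degrees, less where a joint would pass 70% of its speed; a pose out of reach is approached as far as the arm can. A call with a gripper value outside its range is refused whole. The fingers move at their own pace and stop on an object; "squeeze" is the grip in N (left out, the last holds). Time passes only in rows, so rows that repeat a pose let the fingers close. It gives the time, the measured TCP pose, the force and the opening at its end, in the units of the state.
- manip.read_state(): the state, without advancing time (a new reading comes with each control period).
- manip.read_camera(name): name is "scene" or "top"; returns a dict with "image" (420x560x3 uint8, red, green, blue), "range_z" (420x560 float32, m along the optical axis (not along the pixel's ray), 0 where there is no reading), "K" (3x3 intrinsics, pixels), "xyz" and "rotation" of the camera in the world. Camera axes: x right, y down, z forward; pixel columns grow to the right and rows downward; lengths in m; the calibration is good to about 2 mm. A picture is of the moment at which its call begins.
- manip.hand_in(): hands the job in, once; it reports no verdict.
Trained networks look in a picture, given as the dict that the camera call returned (one of the last four; its "shot" number tells which), for a name from the list of things; names that differ only in an ending like _2 or _b are one class to them, and where a whole thing is asked for, a point or a joint stands for the part that bears it (a point fixed in the world has none). Each returns a list of dicts, best first, with "score" (0 to 1); they miss things now and then, are a little off and sometimes report something else, mostly with a low value. They report only what shows in the picture. A call takes as long as a camera call. They do not tell look-alikes from the thing itself.
- manip.look_for(label, picture): "centre" ([x, y, z] in m, in world coordinates, good to about 4 mm: the middle of the surface that is visible of it).
The state is a dict: "time_s": time; "joint_pos": joint angles; "joint_vel": joint speeds; "effort": joint torques, N m; "eef_pos": TCP position; "tool_rot": TCP orientation; "contact_force": force on the tool from outside, world axes, zero at the start; "ft_torque": the same for the moment, N m; "width": opening from 0.0 (shut) to 1.0 (fully open).
Only numpy, scipy, OpenCV 4.12 (cv2) and the standard library are available. Lean on these libraries where they do the work, as an engineer would, in place of code of your own. Each camera call takes 0.05 s, during which the arm holds its last target.

## Working session

There is one attempt and no reset: what is moved stays moved. The work goes in short steps, Python scripts to look and compute and a tool call to move; the robot and the scene stay as the last step left them, time stands still between calls to the robot, and variables do not carry over. Pictures are saved under pics/ and viewed, and the job is handed in when it is done.

Besides the shell and the picture viewer there is one more tool, called after "Emit:" by a JSON object that holds its "method" and its "body", one argument or row to a line. play_rows: Moves the arm, as the interface text tells. Its arguments: {"type":"object","properties":{"deltas":{"type":"array","items":{"type":"object","properties":{"delta_rot":{"type":"array","items":{"type":"number"}},"travel":{"type":"array","items":{"type":"number"}},"gripper":{"type":"number"}}}},"squeeze":{"type":"number"}},"required":["deltas"]}

```bash
ls; mkdir -p pics; cat > h.py <<'E'
import numpy as np,cv2
from plant import manip
from scipy.spatial.transform import Rotation as R
def pic(cam,name=None):
    p=manip.read_camera(cam)
    if name: cv2.imwrite('pics/'+name,p['image'][:,:,::-1])
    return p
def Rc(p):
    r=np.array(p['rotation'],float)
    return r if r.shape==(3,3) else R.from_rotvec(r).as_matrix()
def cloud(p):
    z=p['range_z'];K=np.array(p['K']);v,u=np.mgrid[:z.shape[0],:z.shape[1]]
    c=np.stack([(u-K[0,2])/K[0,0]*z,(v-K[1,2])/K[1,1]*z,z],-1)
    w=c@Rc(p).T+np.array(p['xyz']); w[z<=0]=np.nan
    return w
def proj(p,X):
    c=Rc(p).T@(np.array(X)-p['xyz']);K=np.array(p['K']);q=K@c
    return (q[:2]/q[2]).round(0)
E
python3 - <<'E'
from h import *
s=manip.read_state();print({k:np.round(v,3) for k,v in s.items()})
for c in('scene','top'):
    p=pic(c,c+'0.png');print(c,p['xyz'],p['rotation'],p['K'])
    for l in ['crate','tray','tray_hinge','tray_grip','hub1_c','gear1_c','jar_c','driver_c','nut1_c','pliers','spanner']:
        r=manip.look_for(l,p)
        print(l,[(np.round(d['centre'],3).tolist(),round(d['score'],2),proj(p,d['centre']).tolist()) for d in r])
E
```

```text
pics
{'time_s': np.float64(0.0), 'joint_pos': array([-1.437,  0.435,  0.025,  1.574, -0.012,  1.134, -0.075]), 'joint_vel': array([ 0.001,  0.001,  0.001,  0.001,  0.003, -0.001, -0.   ]), 'effort': array([-0.0000e+00, -6.6787e+01,  9.8500e-01, -3.1446e+01, -6.1000e-02,
        4.3000e-02,  0.0000e+00]), 'eef_pos': array([0.147, 0.607, 0.404]), 'tool_rot': array([-3.71e-01, -3.12e+00,  3.00e-03]), 'contact_force': array([ 0.405,  0.053, -0.057]), 'ft_torque': array([ 0.045,  0.05 , -0.019]), 'width': np.float64(1.0)}
scene [1.17619507 0.5727251  1.04828828] [-0.9407496  -2.53079925  0.97674457] [[444.49179599   0.         274.84332515]
 [  0.         444.49179599 212.73143569]
 [  0.           0.           1.        ]]
crate [([0.532, 0.06, 0.006], 0.65, [319.0, 250.0])]
tray [([0.555, 0.254, 0.069], 0.96, [367.0, 284.0])]
tray_hinge [([0.559, 0.258, 0.064], 0.6, [367.0, 287.0]), ([0.552, -0.193, 0.045], 0.42, [259.0, 197.0])]
tray_grip [([0.557, 0.256, 0.064], 0.84, [367.0, 286.0])]
hub1_c []
gear1_c []
jar_c [([0.454, -0.101, 0.048], 0.76, [301.0, 198.0]), ([0.554, -0.195, 0.044], 
[... 651 characters left out ...]
([0.555, 0.249, 0.067], 0.66, [167.0, 215.0]), ([0.448, -0.299, 0.047], 0.58, [377.0, 275.0])]
tray_hinge [([0.558, 0.253, 0.064], 0.64, [166.0, 214.0])]
tray_grip [([0.555, 0.248, 0.062], 0.74, [168.0, 215.0]), ([0.44, -0.112, 0.077], 0.18, [304.0, 271.0])]
hub1_c [([0.45, -0.298, 0.047], 0.61, [376.0, 274.0])]
gear1_c []
jar_c [([0.439, -0.112, 0.078], 0.74, [304.0, 271.0])]
driver_c [([0.529, -0.407, 0.044], 0.98, [420.0, 247.0]), ([0.711, -0.461, 0.045], 0.93, [442.0, 181.0]), ([0.563, -0.551, 0.03], 0.59, [474.0, 239.0])]
nut1_c []
pliers [([0.746, -0.183, 0.014], 0.74, [338.0, 163.0])]
spanner [([0.718, 0.11, 0.005], 0.75, [230.0, 165.0]), ([0.584, 0.266, 0.079], 0.31, [161.0, 202.0])]
```

View pics/scene0.png

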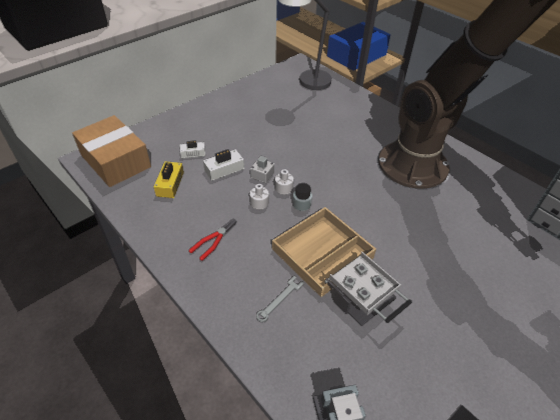

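View pics/top0.png

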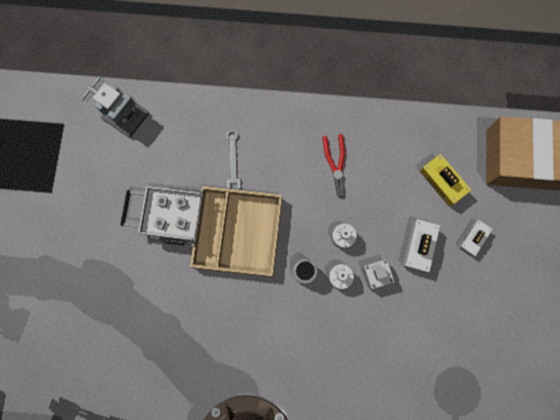

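Both views: jar (304,271 top), hubs (344,236) and (342,277), gear (379,275), large white driver (422,246), yellow look-alike (446,180), small white look-alike (476,239), four nuts on the tray, whose handle is at (128,208). I'll measure these from the depth.

```bash
cat >> h.py <<'E'
def rect(w,m,zl,zh,x=None):
    k=m&(w[...,2]>zl)&(w[...,2]<zh)
    P=w[k][:,:2]
    (c,s,a)=cv2.minAreaRect((P*1000).astype(np.float32)); 
    return np.round(c,1),np.round(s,1),round(a,1),len(P)
def box(w,x0,x1,y0,y1):
    return (w[...,0]>x0)&(w[...,0]<x1)&(w[...,1]>y0)&(w[...,1]<y1)
E
python3 - <<'E'
from h import *
for c in('top','scene'):
    p=pic(c);w=cloud(p)
    im=p['image'][:,:,::-1]
    if c=='top':
        cv2.imwrite('pics/crop1.png',cv2.resize(im[140:300,100:300],None,fx=4,fy=3.7)[:600])
        cv2.imwrite('pics/crop2.png',cv2.resize(im[140:300,280:500],None,fx=3.6,fy=3.6))
    print(c,'table z',np.nanmedian(w[box(w,.3,.4,-.4,-.2)][:,2]))
    print('crate rim',rect(w,box(w,.40,.68,-.09,.2),.038,.05))
    print('tray rim',rect(w,box(w,.45,.68,.1,.5),.074,.1))
    print('handle',rect(w,box(w,.45,.68,.33,.5),.06,.1))
    for n,(x,y) in dict(hub_a=(.45,-.195),).items(): pass
    # tops
    k=(w[...,2]>.066)&(w[...,2]<.09)&box(w,.3,.8,-.62,-.06)
    n,l,st,_=cv2.connectedComponentsWithStats(k.astype(np.uint8))
    for i in range(1,n):
        if st[i,4]<15: continue
        P=w[l==i];cc,ss,a=cv2.minAreaRect((P[:,:2]*1000).astype(np.float32))
        print(' top',st[i,:4],np.round(cc,0),np.round(ss,0),round(a,1),np.round(np.median(P,0),3),len(P))
    k=(w[...,2]>.036)&(w[...,2]<.055)&box(w,.3,.8,-.62,-.06)
    n,l,st,_=cv2.connectedComponentsWithStats(k.astype(np.uint8))
    for i in range(1,n):
        if st[i,4]<30: continue
        P=w[l==i];cc,ss,a=cv2.minAreaRect((P[:,:2]*1000).astype(np.float32))
        print(' body',st[i,:4],np.round(cc,0),np.round(ss,0),round(a,1),np.round(np.median(P,0),3),len(P))
E
```

```text
top table z -0.00029418240244660776
crate rim (array([533.2,  46.8]), array([277.6, 214.8]), 88.4, 856)
tray rim (array([559.8, 266.7]), array([188.5, 123.4]), 88.0, 841)
handle (array([562.9, 346.1]), array([94.1, 31.6]), 0.1, 220)
 top [494 148  15  33] [ 755. -593.] [83. 29.] 20.1 [ 0.751 -0.592  0.078] 132
 top [441 166  19  20] [ 717. -472.] [49. 25.] 42.1 [ 0.716 -0.472  0.075] 178
 top [341 229  10  10] [ 543. -211.] [22. 23.] 31.1 [ 0.543 -0.21   0.075] 73
 top [419 234  13  21] [ 533. -414.] [23. 50.] 78.3 [ 0.533 -0.413  0.076] 187
 top [296 261  19  20] [ 442. -115.] [48. 45.] 4.3 [ 0.442 -0.115  0.076] 290
 top [375 267  13  13] [ 450. -305.] [26. 26.] 24.9 [ 0.45  -0.304  0.076] 112
 top [338 271  10  10] [ 436. -209.] [21. 23.] 48.8 [ 0.437 -0.209  0.076] 73
 body [490 153  14  30] [ 755. -593.] [84. 27.] 19.3 [ 0.746 -0.592  0.045] 99
 body [423 154  48  51] [ 717. -472.] [126.  66.] 41.6 [ 0.709 -0.466  0.046] 911
 body [405 220  35  53] [ 534. -414.] [ 64. 127.] 78.6 [ 0.528 -0.409  0.046] 984
 body [333 224  24  24] [ 543. -210.] [60. 60.] 70.6 [ 0.54  -0.208  0.046
[... 1046 characters left out ...]
 7] [ 541. -207.] [23. 23.] 2.6 [ 0.542 -0.206  0.075] 50
 body [186 140  11   7] [ 565. -555.] [23. 35.] 57.6 [ 0.566 -0.552  0.048] 55
 body [203 149  41  24] [ 531. -411.] [ 69. 129.] 76.2 [ 0.546 -0.4    0.046] 420
 body [126 155  23  14] [ 758. -590.] [12. 81.] 87.6 [ 0.759 -0.591  0.045] 103
 body [153 161  29  30] [ 715. -471.] [132.  63.] 42.7 [ 0.729 -0.453  0.045] 423
 body [250 160  24  16] [ 449. -302.] [64. 66.] 21.7 [ 0.461 -0.292  0.045] 197
 body [275 173  18  15] [ 436. -205.] [61. 56.] 47.7 [ 0.443 -0.198  0.046] 174
 body [249 187  20  15] [ 543. -206.] [61. 61.] 49.4 [ 0.549 -0.199  0.045] 195
 body [293 191  19  13] [ 445. -107.] [51. 58.] 48.8 [ 0.458 -0.099  0.045] 125
```

```bash
sleep 1
```

```text
(no output)
```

View pics/crop1.png

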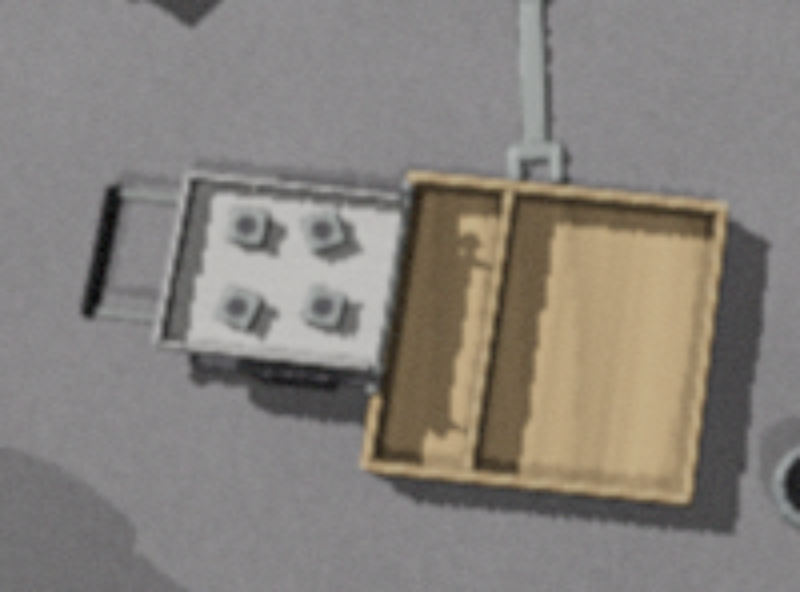

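View pics/crop2.png

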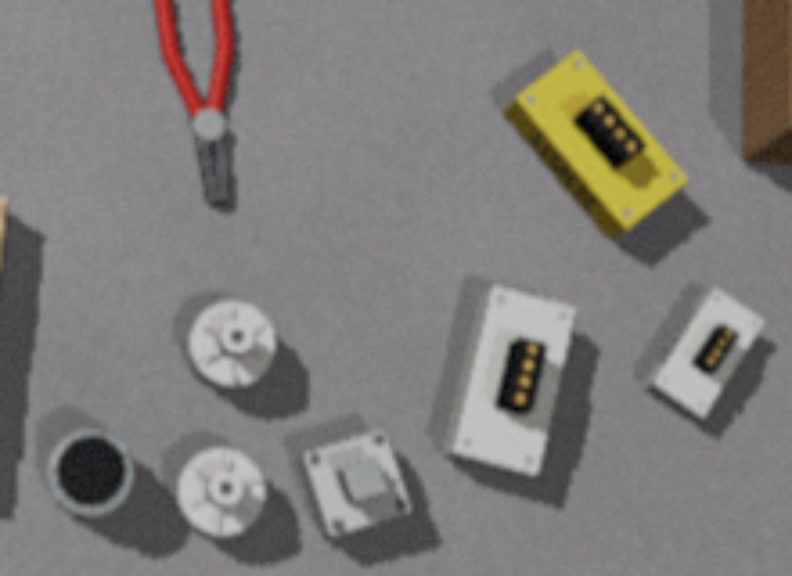

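The enlarged crop confirms it: the driver meant is the white one at (422,246), about 64x127 mm. I leave the yellow one at (446,180) and the small white one at (476,239). Next is a better fit of crate and tray.

```bash
cat > fit.py <<'E'
from h import *
from scipy.optimize import minimize
def fitcrate(w,verbose=True):
    z=w[...,2]
    k=box(w,.38,.70,-.12,.20)&(z>.041)&(z<.047)
    P=w[k][:,:2]
    # rim model: distance to nearest wall centreline
    segs=[(-107,-103.5,107,-103.5),(-104,-106,-104,106),(104,-106,104,106),(-101,38,101,38)]
    def sd(q,s):
        a=np.array(s[:2])/1e3;b=np.array(s[2:])/1e3;d=b-a
        t=np.clip((q-a)@d/(d@d),0,1);return np.linalg.norm(q-a-t[:,None]*d,axis=1)
    best=None
    for yaw0 in(-.06,0,.06):
        def cost(v):
            c,s=np.cos(v[2]),np.sin(v[2]);q=(P-v[:2])@np.array([[c,-s],[s,c]])
            d=np.min([sd(q,S) for S in segs],0);return np.mean(np.minimum(d,.008)**2)*1e6
        r=minimize(cost,[.533,.045,yaw0],method='Nelder-Mead',options=dict(initial_simplex=[[.533,.045,yaw0],[.545,.045,yaw0],[.533,.057,yaw0],[.533,.045,yaw0+.03]],xatol=1e-5,fatol=1e-4,maxiter=800))
        if best is None or r.fun<best.fun: best=r
    return best.x,best.fun,len(P)
if __name__=='__main__':
  for c in('top','scene'):
    p=pic(c);w=cloud(p);z=w[...,2]
    print(c,fitcrate(w))
    k=box(w,.45,.68,.34,.40)&(z>.06)&(z<.09)
    H=w[k];print('handle',rect(w,k,.06,.1),H[:,2].max(),np.median(H,0))
    kk=k&(z>.078);H=w[kk];print('handle crest',H.mean(0),len(H),np.polyfit(H[:,0],H[:,1],1))
    k=box(w,.45,.68,.15,.32)&(z>.0795)&(z<.085);
    print('tray rim',rect(w,k,.079,.086))
    k=box(w,.45,.68,.15,.32)&(z>.072)&(z<.0785)
    n,l,st,_=cv2.connectedComponentsWithStats(k.astype(np.uint8))
    for i in range(1,n):
      if st[i,4]>20: print('  nut?',w[l==i].mean(0),st[i,4])
E
python3 fit.py
```

```text
top (array([ 0.53334179,  0.07011037, -0.02801824]), np.float64(12.889372750376918), 635)
handle (array([563.1, 351.8]), array([22.5, 94.9]), 89.6, 197) 0.08773862846549596 [0.56133454 0.35282809 0.07968712]
handle crest [0.56301548 0.35289181 0.08108808] 149 [-0.02670527  0.3679273 ]
tray rim (array([558.8, 245.2]), array([146.6, 122.2]), 87.9, 247)
  nut? [0.58807446 0.26592561 0.07593762] 48
  nut? [0.58890315 0.21631167 0.07603081] 57
  nut? [0.53079236 0.26361625 0.07574956] 60
  nut? [0.53640076 0.20904213 0.07612116] 55
scene (array([ 0.531425  ,  0.07235299, -0.02784513]), np.float64(13.274929223459996), 591)
handle (array([561.4, 351.6]), array([22.3, 92.7]), 88.9, 190) 0.08654363361090467 [0.56349875 0.35664846 0.08025543]
handle crest [0.56040312 0.35605156 0.08094904] 151 [-0.03263966  0.37434293]
tray rim (array([556.7, 243.7]), array([136.2, 124.8]), 88.0, 237)
  nut? [0.4972558  0.2382955  0.07477255] 39
  nut? [0.53495127 0.21096409 0.0760081 ] 51
  nut? [0.52927242 0.26559958 0.07646308] 56
  nut? [0.61489738 0.20147886 0.07553048] 24
  nut? [0.58746211 0.21895565 0.07656943] 55
  nut? [0.50196609 0.30122299 0.07543446] 23
  nut? [0.58699874 0.26783506 0.07638103] 59
  nut? [0.61761643 0.28784279 0.07514214] 27
```

```bash
cat >> h.py <<'E'
CR=np.array([.5325,.0712]);CY=-.028
def slot(x,y):
    c,s=np.cos(CY),np.sin(CY);return CR+np.array([[c,-s],[s,c]])@[x,y]
def go(x,y,gz,jaw):
    """delta in tool frame to put grasp point at x,y,gz, pointing down, jaws (tool y) along world angle jaw (deg, mod 180)"""
    s=manip.read_state();R0=R.from_rotvec(s['tool_rot']);p=np.array(s['eef_pos'])
    best=None
    for add in(0,180):
        a=np.radians(jaw+add);yv=np.array([np.cos(a),np.sin(a),0]);zv=np.array([0,0,-1.]);xv=np.cross(yv,zv)
        Rt=R.from_matrix(np.stack([xv,yv,zv],1));d=(R0.inv()*Rt).as_rotvec()
        if best is None or np.linalg.norm(d)<np.linalg.norm(best): best=d
    t=R0.inv().apply(np.array([x,y,gz+.159])-p)
    print('t',round(float(s['time_s']),2),'pos',np.round(p,4),'F',np.round(s['contact_force'],1),'w',round(float(s['width'])*92,1),'q',np.round(s['joint_pos'],2))
    print('TRAVEL',np.round(t,4),'ROT',np.round(best,4),'axes x,y in world',np.round(R0.as_matrix()[:,:2].T,3).tolist())
E
python3 -c "
from h import *
go(.5617,.3545,.20,88.4)
go(.5617,.3545,.076,88.4)
for a in [(-66,.5),(0,.5),(66,.5),(-33.3,-65.5),(65.3,-65.5)]: print(a,slot(a[0]/1e3,a[1]/1e3).round(4))"
```

```text
t 1.4 pos [0.1466 0.6076 0.4047] F [-0.3  0.5 -0.9] w 91.9 q [-1.44  0.43  0.02  1.57 -0.01  1.13 -0.08]
TRAVEL [-0.4629 -0.1486  0.0457] ROT [-0.     -0.     -0.2089] axes x,y in world [[-0.972, 0.235, 0.0], [0.235, 0.972, -0.0]]
t 1.4 pos [0.1466 0.6076 0.4047] F [-0.3  0.5 -0.9] w 91.9 q [-1.44  0.43  0.02  1.57 -0.01  1.13 -0.08]
TRAVEL [-0.4629 -0.1486  0.1697] ROT [-0.     -0.     -0.2089] axes x,y in world [[-0.972, 0.235, 0.0], [0.235, 0.972, -0.0]]
(-66, 0.5) [0.4665 0.0735]
(0, 0.5) [0.5325 0.0717]
(66, 0.5) [0.5985 0.0699]
(-33.3, -65.5) [0.4974 0.0067]
(65.3, -65.5) [0.5959 0.0039]
```

Emit:
{"method": "play_rows", "body": {
  "deltas": [
    {"travel": [-0.033, -0.01, 0.003], "delta_rot": [0, 0, -0.015], "gripper": -1},
    {"travel": [-0.066, -0.02, 0.006], "delta_rot": [0, 0, -0.03], "gripper": -1},
    {"travel": [-0.1, -0.032, 0.009], "delta_rot": [0, 0, -0.045], "gripper": -1},
    {"travel": [-0.133, -0.042, 0.012], "delta_rot": [0, 0, -0.06], "gripper": -1},
    {"travel": [-0.166, -0.053, 0.015], "delta_rot": [0, 0, -0.075], "gripper": -1},
    {"travel": [-0.2, -0.064, 0.018], "delta_rot": [0, 0, -0.09], "gripper": -1},
    {"travel": [-0.233, -0.074, 0.021], "delta_rot": [0, 0, -0.105], "gripper": -1},
    {"travel": [-0.266, -0.084, 0.024], "delta_rot": [0, 0, -0.12], "gripper": -1}
  ],
  "squeeze": 20
}}

```text
time_s: 2.07
eef_pos: [0.3868, 0.4623, 0.3808]
tool_rot: [0.182, 3.136, 0.0]
contact_force: [1.1, 0.9, 0.7]
width: 1.003
```

```bash
python3 -c "
from h import *
go(.5617,.3545,.20,88.4)"
```

```text
t 2.07 pos [0.3868 0.4623 0.3808] F [1.1 0.9 0.7] w 92.3 q [-1.01  0.42  0.06  1.66 -0.03  1.06  0.52]
TRAVEL [-0.1862 -0.0869  0.0218] ROT [ 0.0003  0.0002 -0.0882] axes x,y in world [[-0.993, 0.116, -0.0], [0.116, 0.993, 0.0]]
```

Emit:
{"method": "play_rows", "body": {
  "deltas": [
    {"travel": [-0.031, -0.0145, 0.004], "delta_rot": [0, 0, -0.015], "gripper": -1},
    {"travel": [-0.062, -0.029, 0.008], "delta_rot": [0, 0, -0.03], "gripper": -1},
    {"travel": [-0.093, -0.0435, 0.012], "delta_rot": [0, 0, -0.045], "gripper": -1},
    {"travel": [-0.124, -0.058, 0.016], "delta_rot": [0, 0, -0.06], "gripper": -1},
    {"travel": [-0.155, -0.0725, 0.02], "delta_rot": [0, 0, -0.075], "gripper": -1},
    {"travel": [-0.186, -0.087, 0.022], "delta_rot": [0, 0, -0.088], "gripper": -1},
    {"travel": [-0.186, -0.087, 0.022], "delta_rot": [0, 0, -0.088], "gripper": -0.4},
    {"travel": [-0.186, -0.087, 0.022], "delta_rot": [0, 0, -0.088], "gripper": -0.4}
  ]
}}

```text
time_s: 2.73
eef_pos: [0.5621, 0.3531, 0.3583]
tool_rot: [0.053, 3.141, -0.002]
contact_force: [-1.0, 1.3, -0.3]
width: 0.902
```

```bash
python3 -c "
from h import *
go(.5617,.3545,.076,88.4)"
```

```text
t 2.73 pos [0.5621 0.3531 0.3583] F [-1.   1.3 -0.3] w 83.0 q [-0.7   0.53  0.09  1.53 -0.05  1.08  0.94]
TRAVEL [0.0005 0.0016 0.1232] ROT [-0.0012  0.0004 -0.0057] axes x,y in world [[-0.999, 0.034, -0.0], [0.034, 0.999, -0.001]]
```

Emit:
{"method": "play_rows", "body": {
  "deltas": [
    {"travel": [0.0005, 0.0015, 0.01], "gripper": 0.2},
    {"travel": [0.0005, 0.0015, 0.02], "gripper": 0.2},
    {"travel": [0.0005, 0.0015, 0.03], "gripper": 0.2},
    {"travel": [0.0005, 0.0015, 0.04], "gripper": 0.2},
    {"travel": [0.0005, 0.0015, 0.05], "gripper": 0.2},
    {"travel": [0.0005, 0.0015, 0.055], "gripper": 0.2},
    {"travel": [0.0005, 0.0015, 0.06], "gripper": 0.2},
    {"travel": [0.0005, 0.0015, 0.065], "gripper": 0.2}
  ]
}}

```text
$.deltas[0]: bad value
```

```bash
python3 -c "
from h import *
go(.5617,.3545,.076,88.4)"
```

```text
t 2.73 pos [0.5621 0.3531 0.3583] F [-1.   1.3 -0.3] w 83.0 q [-0.7   0.53  0.09  1.53 -0.05  1.08  0.94]
TRAVEL [0.0005 0.0016 0.1232] ROT [-0.0012  0.0004 -0.0057] axes x,y in world [[-0.999, 0.034, -0.0], [0.034, 0.999, -0.001]]
```

Emit:
{"method": "play_rows", "body": {
  "deltas": [
    {"travel": [0.0005, 0.0015, 0.01], "delta_rot": [0, 0, -0.005], "gripper": 0.2},
    {"travel": [0.0005, 0.0015, 0.02], "delta_rot": [0, 0, -0.005], "gripper": 0.2},
    {"travel": [0.0005, 0.0015, 0.03], "delta_rot": [0, 0, -0.005], "gripper": 0.2},
    {"travel": [0.0005, 0.0015, 0.04], "delta_rot": [0, 0, -0.005], "gripper": 0.2},
    {"travel": [0.0005, 0.0015, 0.05], "delta_rot": [0, 0, -0.005], "gripper": 0.2},
    {"travel": [0.0005, 0.0015, 0.055], "delta_rot": [0, 0, -0.005], "gripper": 0.2},
    {"travel": [0.0005, 0.0015, 0.06], "delta_rot": [0, 0, -0.005], "gripper": 0.2},
    {"travel": [0.0005, 0.0015, 0.065], "delta_rot": [0, 0, -0.005], "gripper": 0.2}
  ]
}}

```text
time_s: 3.4
eef_pos: [0.5597, 0.357, 0.2933]
tool_rot: [0.038, 3.141, 0.0]
contact_force: [0.1, -0.6, 0.4]
width: 0.404
```

```bash
python3 -c "
from h import *
go(.5617,.3545,.076,88.4)
p=pic('scene','s1.png');cv2.imwrite('pics/s1c.png',cv2.resize(p['image'][170:380,240:500,::-1],None,fx=2.8,fy=2.8))"
```

```text
t 3.4 pos [0.5597 0.357  0.2933] F [ 0.1 -0.6  0.4] w 37.2 q [-0.7   0.6   0.08  1.6  -0.05  0.95  0.94]
TRAVEL [-0.0021 -0.0024  0.0583] ROT [0.     0.0001 0.004 ] axes x,y in world [[-1.0, 0.024, -0.0], [0.024, 1.0, 0.0]]
```

View pics/s1c.png

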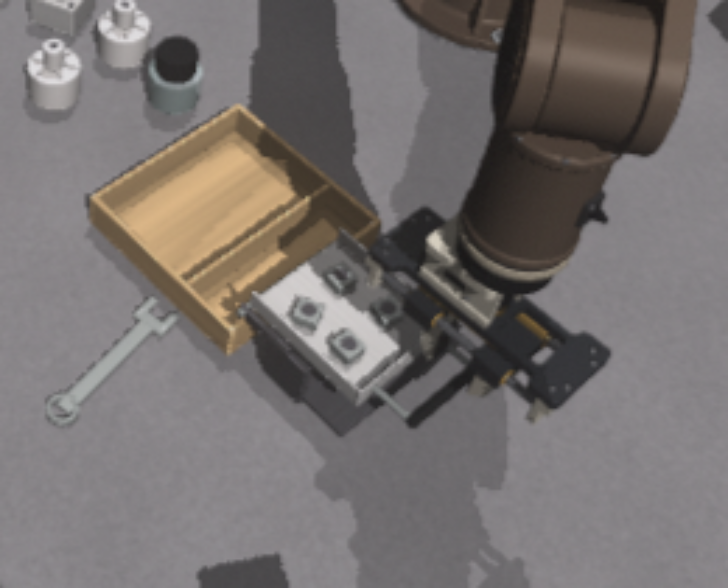

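The gripper hovers over the handle bar, jaws across it, opened to 37 mm. I go down now.

Emit:
{"method": "play_rows", "body": {
  "deltas": [
    {"travel": [-0.002, -0.0025, 0.015], "delta_rot": [0, 0, 0.004], "gripper": 0.2},
    {"travel": [-0.002, -0.0025, 0.03], "delta_rot": [0, 0, 0.004], "gripper": 0.2},
    {"travel": [-0.002, -0.0025, 0.045], "delta_rot": [0, 0, 0.004], "gripper": 0.2},
    {"travel": [-0.002, -0.0025, 0.058], "delta_rot": [0, 0, 0.004], "gripper": 0.2},
    {"travel": [-0.002, -0.0025, 0.058], "delta_rot": [0, 0, 0.004], "gripper": 1},
    {"travel": [-0.002, -0.0025, 0.058], "delta_rot": [0, 0, 0.004], "gripper": 1},
    {"travel": [-0.002, -0.0025, 0.058], "delta_rot": [0, 0, 0.004], "gripper": 1},
    {"travel": [-0.002, -0.0025, 0.058], "delta_rot": [0, 0, 0.004], "gripper": 1}
  ],
  "squeeze": 15
}}

```text
time_s: 4.12
eef_pos: [0.562, 0.3548, 0.2369]
tool_rot: [0.044, 3.14, 0.002]
contact_force: [0.6, 11.0, -2.8]
width: 0.16
```

Emit:
{"method": "play_rows", "body": {
  "deltas": [
    {"travel": [0, 0, 0], "delta_rot": [0, 0, 0], "gripper": 1},
    {"travel": [0, 0, 0], "delta_rot": [0, 0, 0], "gripper": 1},
    {"travel": [0, 0, 0], "delta_rot": [0, 0, 0], "gripper": 1},
    {"travel": [0, 0, 0], "delta_rot": [0, 0, 0], "gripper": 1}
  ]
}}

```text
time_s: 4.45
eef_pos: [0.5618, 0.356, 0.237]
tool_rot: [0.042, 3.139, 0.006]
contact_force: [1.4, 5.3, -0.0]
width: 0.126
```

```bash
python3 -c "
from h import *
go(.5617,.3545,.076,88.4)
th=np.arange(0,1.21,.1)
y=.183*np.cos(th)-.012*np.sin(th);z=.183*np.sin(th)+.012*np.cos(th)
for t,a,b in zip(th,y,z): print(round(t,1),round(a-.183,4),round(b-.012,4))"
```

```text
t 4.45 pos [0.5618 0.356  0.237 ] F [ 1.4  5.3 -0. ] w 11.6 q [-0.69  0.66  0.07  1.64 -0.06  0.84  0.95]
TRAVEL [ 0.0001 -0.0016  0.002 ] ROT [0.0036 0.0023 0.001 ] axes x,y in world [[-1.0, 0.027, -0.002], [0.027, 1.0, 0.004]]
0.0 0.0 0.0
0.1 -0.0021 0.0182
0.2 -0.006 0.0361
0.3 -0.0117 0.0535
0.4 -0.0191 0.0703
0.5 -0.0282 0.0863
0.6 -0.0387 0.1012
0.7 -0.0508 0.1151
0.8 -0.0641 0.1276
0.9 -0.0786 0.1388
1.0 -0.0942 0.1485
1.1 -0.1107 0.1565
1.2 -0.1279 0.1629
```

Emit:
{"method": "play_rows", "body": {
  "deltas": [
    {"travel": [0, -0.001, -0.009], "delta_rot": [0, 0, 0], "gripper": 1},
    {"travel": [0, -0.002, -0.018], "delta_rot": [0, 0, 0], "gripper": 1},
    {"travel": [0, -0.004, -0.027], "delta_rot": [0, 0, 0], "gripper": 1},
    {"travel": [0, -0.006, -0.036], "delta_rot": [0, 0, 0], "gripper": 1},
    {"travel": [0, -0.0085, -0.045], "delta_rot": [0, 0, 0], "gripper": 1},
    {"travel": [0, -0.012, -0.0535], "delta_rot": [0, 0, 0], "gripper": 1},
    {"travel": [0, -0.015, -0.062], "delta_rot": [0, 0, 0], "gripper": 1},
    {"travel": [0, -0.019, -0.07], "delta_rot": [0, 0, 0], "gripper": 1}
  ],
  "squeeze": 25
}}

```text
time_s: 5.12
eef_pos: [0.5611, 0.3374, 0.3078]
tool_rot: [0.041, 3.139, 0.007]
contact_force: [0.8, 7.8, 0.0]
width: 0.125
```

```bash
python3 -c "
from h import *
go(.5617,.3545,.076,88.4)
p=pic('scene');cv2.imwrite('pics/s2c.png',cv2.resize(p['image'][170:380,240:500,::-1],None,fx=2.8,fy=2.8))"
```

```text
t 5.12 pos [0.5611 0.3374 0.3078] F [0.8 7.8 0. ] w 11.5 q [-0.67  0.57  0.08  1.61 -0.05  0.96  0.97]
TRAVEL [0.     0.0167 0.0729] ROT [0.0047 0.0027 0.0016] axes x,y in world [[-1.0, 0.026, -0.003], [0.026, 1.0, 0.005]]
```

View pics/s2c.png

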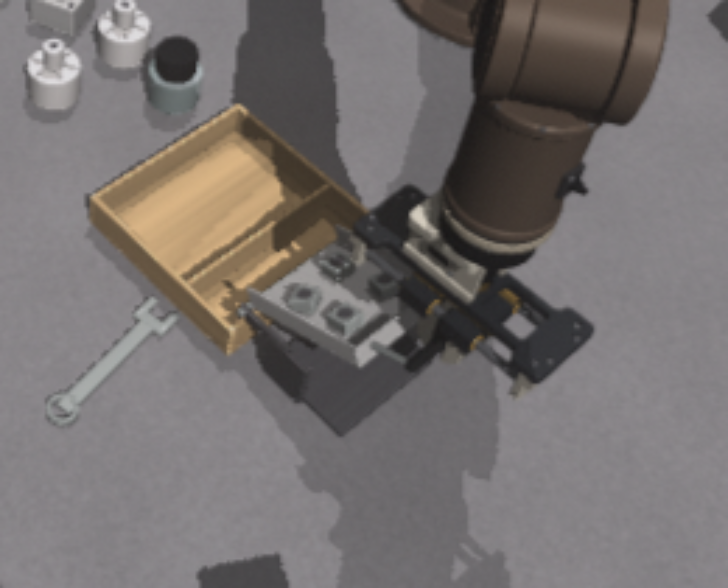

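The tray is at about 0.4 rad with the nuts still on it. I keep lifting.

Emit:
{"method": "play_rows", "body": {
  "deltas": [
    {"travel": [0, -0.0045, -0.008], "delta_rot": [0, 0, 0], "gripper": 1},
    {"travel": [0, -0.009, -0.016], "delta_rot": [0, 0, 0], "gripper": 1},
    {"travel": [0, -0.014, -0.0235], "delta_rot": [0, 0, 0], "gripper": 1},
    {"travel": [0, -0.0195, -0.031], "delta_rot": [0, 0, 0], "gripper": 1},
    {"travel": [0, -0.0255, -0.038], "delta_rot": [0, 0, 0], "gripper": 1},
    {"travel": [0, -0.032, -0.045], "delta_rot": [0, 0, 0], "gripper": 1},
    {"travel": [0, -0.0385, -0.051], "delta_rot": [0, 0, 0], "gripper": 1},
    {"travel": [0, -0.045, -0.057], "delta_rot": [0, 0, 0], "gripper": 1}
  ]
}}

```text
time_s: 5.83
eef_pos: [0.5594, 0.294, 0.366]
tool_rot: [0.038, 3.137, 0.013]
contact_force: [-1.7, 12.1, 7.6]
width: 0.125
```

Emit:
{"method": "play_rows", "body": {
  "deltas": [
    {"travel": [0, -0.007, -0.006], "delta_rot": [0, 0, 0], "gripper": 1},
    {"travel": [0, -0.0145, -0.011], "delta_rot": [0, 0, 0], "gripper": 1},
    {"travel": [0, -0.022, -0.016], "delta_rot": [0, 0, 0], "gripper": 1},
    {"travel": [0, -0.03, -0.021], "delta_rot": [0, 0, 0], "gripper": 1},
    {"travel": [0, -0.03, -0.021], "delta_rot": [0, 0, 0], "gripper": 1},
    {"travel": [0, -0.03, -0.021], "delta_rot": [0, 0, 0], "gripper": 1},
    {"travel": [0, -0.03, -0.021], "delta_rot": [0, 0, 0], "gripper": 1},
    {"travel": [0, -0.03, -0.021], "delta_rot": [0, 0, 0], "gripper": 1}
  ]
}}

```text
time_s: 6.5
eef_pos: [0.5585, 0.2637, 0.3873]
tool_rot: [0.039, 3.137, 0.012]
contact_force: [-3.6, 9.4, 12.8]
width: 0.123
```

```bash
python3 -c "
from h import *
go(.5617,.3545,.076,88.4)
p=pic('scene');cv2.imwrite('pics/s3c.png',cv2.resize(p['image'][170:380,240:500,::-1],None,fx=2.8,fy=2.8))
p=pic('top');cv2.imwrite('pics/t3c.png',cv2.resize(p['image'][140:300,100:300,::-1],None,fx=3.7,fy=3.7))"
```

```text
t 6.5 pos [0.5585 0.2637 0.3873] F [-3.6  9.4 12.8] w 11.3 q [-0.59  0.43  0.09  1.62 -0.05  1.08  1.06]
TRAVEL [-0.0004  0.0897  0.1529] ROT [0.0075 0.0038 0.003 ] axes x,y in world [[-1.0, 0.025, -0.004], [0.025, 1.0, 0.008]]
```

View pics/s3c.png

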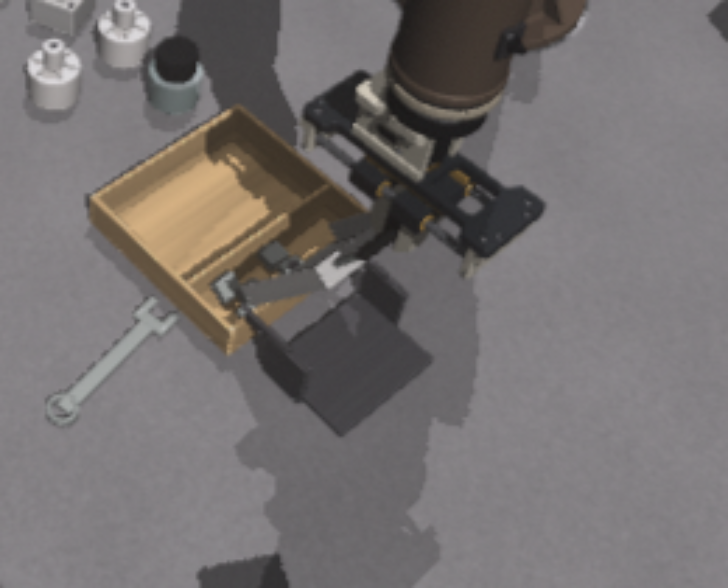

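View pics/t3c.png

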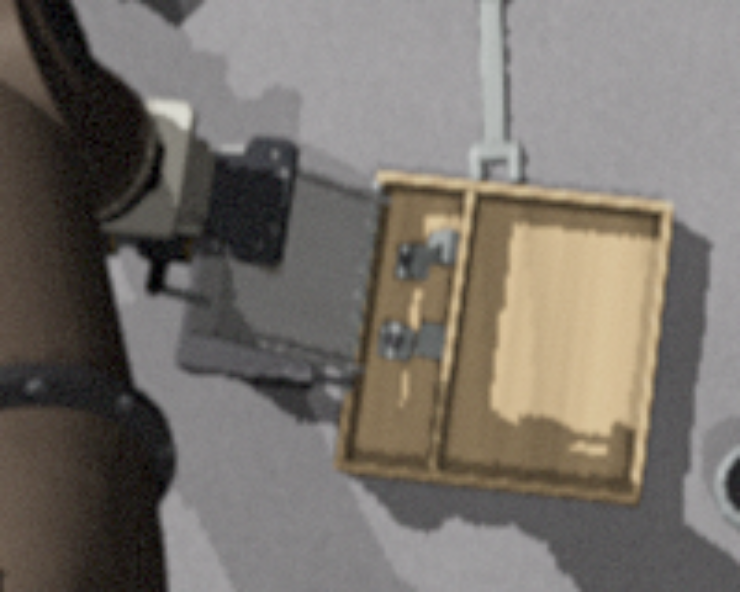

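Emit:
{"method": "play_rows", "body": {
  "deltas": [
    {"travel": [0, -0.008, -0.004], "delta_rot": [0, 0, 0], "gripper": 1},
    {"travel": [0, -0.014, -0.007], "delta_rot": [0, 0, 0], "gripper": 1},
    {"travel": [0, -0.014, -0.007], "delta_rot": [0, 0, 0], "gripper": 1},
    {"travel": [0, -0.014, -0.007], "delta_rot": [0, 0, 0], "gripper": 1}
  ]
}}

```text
time_s: 6.93
eef_pos: [0.558, 0.2492, 0.3944]
tool_rot: [0.04, 3.138, 0.011]
contact_force: [-4.4, 7.5, 14.2]
width: 0.123
```

```bash
cat > nuts.py <<'E'
from h import *
import sys
p=pic('top');w=cloud(p)
c,s=np.cos(CY),np.sin(CY)
l=(w[...,:2]-CR)@np.array([[c,-s],[s,c]])
k=(abs(l[...,0])<.098)&(l[...,1]>.043)&(l[...,1]<.105)&(w[...,2]>.013)&(w[...,2]<.07)
n,L,st,_=cv2.connectedComponentsWithStats(k.astype(np.uint8),connectivity=4)
for i in range(1,n):
    if st[i,4]>6: 
        m=L==i;print(st[i],(l[m].mean(0)*1e3).round(0),'z min/med/max',(np.percentile(w[m][:,2],[2,50,98])*1e3).round(0))
cv2.imwrite('pics/%s.png'%sys.argv[1],cv2.resize(p['image'][170:290,170:300,::-1],None,fx=5,fy=5,interpolation=cv2.INTER_CUBIC))
E
python3 nuts.py n1
```

```text
[200 190   5   3  11] [ 92. 100.] z min/med/max [35. 61. 65.]
[193 195  12  45 265] [ 25. 101.] z min/med/max [15. 58. 69.]
[207 202  18  14 156] [54. 64.] z min/med/max [15. 27. 34.]
[202 227  19  11 155] [-8. 67.] z min/med/max [14. 20. 26.]
[191 240   7  25 110] [-65. 101.] z min/med/max [16. 40. 65.]
```

View pics/n1.png

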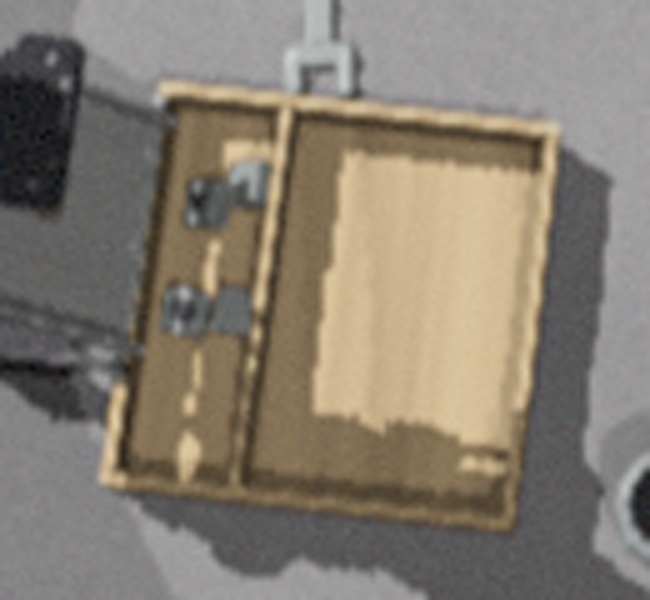

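All four nuts lie in the narrow bay, at pixels (205,200), (245,185), (185,308) and (232,310) of the crop, the tops at z 20–34 mm. I lower the tray.

Emit:
{"method": "play_rows", "body": {
  "deltas": [
    {"travel": [0, 0.015, 0.008], "delta_rot": [0, 0, 0], "gripper": 1},
    {"travel": [0, 0.03, 0.018], "delta_rot": [0, 0, 0], "gripper": 1},
    {"travel": [0, 0.045, 0.029], "delta_rot": [0, 0, 0], "gripper": 1},
    {"travel": [0, 0.058, 0.042], "delta_rot": [0, 0, 0], "gripper": 1},
    {"travel": [0, 0.07, 0.056], "delta_rot": [0, 0, 0], "gripper": 1},
    {"travel": [0, 0.08, 0.071], "delta_rot": [0, 0, 0], "gripper": 1},
    {"travel": [0, 0.089, 0.086], "delta_rot": [0, 0, 0], "gripper": 1},
    {"travel": [0, 0.096, 0.103], "delta_rot": [0, 0, 0], "gripper": 1}
  ]
}}

```text
time_s: 7.65
eef_pos: [0.5614, 0.3447, 0.2884]
tool_rot: [0.042, 3.139, 0.006]
contact_force: [1.6, 5.4, 3.2]
width: 0.12
```

Emit:
{"method": "play_rows", "body": {
  "deltas": [
    {"travel": [0, 0.003, 0.008], "delta_rot": [0, 0, 0], "gripper": 1},
    {"travel": [0, 0.006, 0.017], "delta_rot": [0, 0, 0], "gripper": 1},
    {"travel": [0, 0.0085, 0.026], "delta_rot": [0, 0, 0], "gripper": 1},
    {"travel": [0, 0.01, 0.035], "delta_rot": [0, 0, 0], "gripper": 1},
    {"travel": [0, 0.011, 0.044], "delta_rot": [0, 0, 0], "gripper": 1},
    {"travel": [0, 0.012, 0.052], "delta_rot": [0, 0, 0], "gripper": 1},
    {"travel": [0, 0.012, 0.053], "delta_rot": [0, 0, 0], "gripper": 1},
    {"travel": [0, 0.012, 0.053], "delta_rot": [0, 0, 0], "gripper": 1}
  ]
}}

```text
time_s: 8.32
eef_pos: [0.562, 0.3561, 0.2348]
tool_rot: [0.042, 3.139, 0.005]
contact_force: [2.1, 6.5, -0.4]
width: 0.121
```

Emit:
{"method": "play_rows", "body": {
  "deltas": [
    {"travel": [0, 0, 0], "delta_rot": [0, 0, 0], "gripper": 0.2},
    {"travel": [0, 0, 0], "delta_rot": [0, 0, 0], "gripper": 0.2},
    {"travel": [0, 0, 0], "delta_rot": [0, 0, 0], "gripper": 0.2},
    {"travel": [0, 0, 0], "delta_rot": [0, 0, 0], "gripper": 0.2},
    {"travel": [0, 0, -0.02], "delta_rot": [0, 0, 0], "gripper": 0.2},
    {"travel": [0, 0, -0.05], "delta_rot": [0, 0, 0], "gripper": 0.2},
    {"travel": [0, 0, -0.085], "delta_rot": [0, 0, 0], "gripper": 0.0},
    {"travel": [0, 0, -0.12], "delta_rot": [0, 0, 0], "gripper": 0.0}
  ]
}}

```text
time_s: 8.98
eef_pos: [0.5613, 0.3537, 0.3556]
tool_rot: [-0.045, -3.14, 0.002]
contact_force: [0.8, -0.2, -0.3]
width: 0.481
```

```bash
python3 nuts.py n2; python3 -c "
from h import *
go(.442,-.1135,.20,88.4)
p=pic('scene','s4.png')
w=cloud(p);print(rect(w,box(w,.45,.68,.34,.40),.078,.1))"
```

```text
[191 190  15  75 406] [  2. 101.] z min/med/max [14. 46. 68.]
[206 202  19  14 157] [54. 64.] z min/med/max [16. 26. 35.]
[202 227  19  11 158] [-8. 68.] z min/med/max [14. 19. 25.]
t 9.03 pos [0.563  0.3546 0.3639] F [2.1 2.3 5.4] w 45.4 q [-0.7   0.53  0.08  1.52 -0.05  1.08  0.94]
TRAVEL [ 0.1076 -0.4714  0.0015] ROT [ 0.0055  0.0075 -0.0007] axes x,y in world [[-1.0, 0.029, -0.007], [0.029, 1.0, 0.005]]
(array([561.2, 353.7]), array([91.5, 22.4]), 1.3, 155)
```

View pics/s4.png

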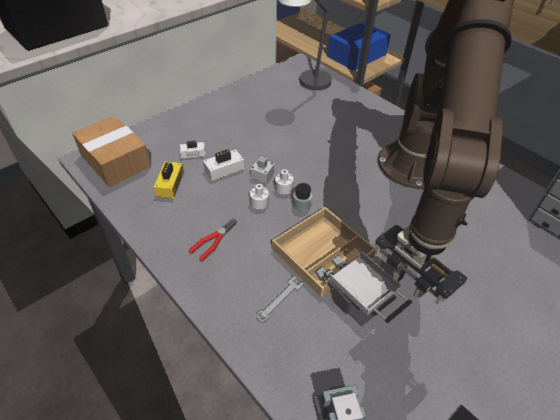

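The tray is back down and empty. Next the driver, at white (220,163) in this view.

Emit:
{"method": "play_rows", "body": {
  "deltas": [
    {"travel": [0, -0.03, 0], "delta_rot": [0, 0, 0], "gripper": -0.5},
    {"travel": [0.002, -0.068, 0], "delta_rot": [0, 0, 0], "gripper": -0.5},
    {"travel": [0.004, -0.106, 0], "delta_rot": [0, 0, 0], "gripper": -0.5},
    {"travel": [0.006, -0.144, 0], "delta_rot": [0, 0, 0], "gripper": -0.5},
    {"travel": [0.008, -0.182, 0], "delta_rot": [0, 0, 0], "gripper": -0.5},
    {"travel": [0.01, -0.22, 0], "delta_rot": [0, 0, 0], "gripper": -0.5},
    {"travel": [0.012, -0.258, 0], "delta_rot": [0, 0, 0], "gripper": -0.5},
    {"travel": [0.014, -0.296, 0], "delta_rot": [0, 0, 0], "gripper": -0.5}
  ]
}}

```text
time_s: 9.75
eef_pos: [0.5386, 0.0567, 0.3545]
tool_rot: [-0.044, -3.141, 0.0]
contact_force: [0.7, -1.5, -0.2]
width: 0.751
```

Emit:
{"method": "play_rows", "body": {
  "deltas": [
    {"travel": [0, -0.038, 0], "delta_rot": [0, 0, 0.02], "gripper": -0.5},
    {"travel": [0.002, -0.076, 0], "delta_rot": [0, 0, 0.04], "gripper": -0.5},
    {"travel": [0.004, -0.114, 0], "delta_rot": [0, 0, 0.06], "gripper": -0.5},
    {"travel": [0.006, -0.152, 0], "delta_rot": [0, 0, 0.08], "gripper": -0.5},
    {"travel": [0.008, -0.19, 0], "delta_rot": [0, 0, 0.1], "gripper": -0.5},
    {"travel": [0.01, -0.228, 0], "delta_rot": [0, 0, 0.13], "gripper": -0.5},
    {"travel": [0.012, -0.266, 0], "delta_rot": [0, 0, 0.16], "gripper": -0.5},
    {"travel": [0.014, -0.304, 0], "delta_rot": [0, 0, 0.187], "gripper": -0.5}
  ]
}}

```text
time_s: 10.42
eef_pos: [0.516, -0.2466, 0.3546]
tool_rot: [-0.34, -3.123, 0.0]
contact_force: [0.8, 0.1, -0.3]
width: 0.75
```

```bash
python3 -c "
from h import *
go(.5315,-.4125,.20,77.7)"
```

```text
t 10.42 pos [ 0.516  -0.2466  0.3546] F [ 0.8  0.1 -0.3] w 69.0 q [ 0.16  0.4   0.26  1.79 -0.12  0.97  1.83]
TRAVEL [-0.0508 -0.1587 -0.0045] ROT [-0.     -0.0003 -0.0021] axes x,y in world [[-0.977, 0.215, 0.0], [0.215, 0.977, -0.0]]
```

Emit:
{"method": "play_rows", "body": {
  "deltas": [
    {"travel": [-0.01, -0.032, -0.001], "delta_rot": [0, 0, 0], "gripper": -0.4},
    {"travel": [-0.02, -0.064, -0.002], "delta_rot": [0, 0, 0], "gripper": -0.4},
    {"travel": [-0.03, -0.096, -0.003], "delta_rot": [0, 0, 0], "gripper": -0.4},
    {"travel": [-0.041, -0.128, -0.004], "delta_rot": [0, 0, 0], "gripper": -0.4},
    {"travel": [-0.051, -0.159, -0.004], "delta_rot": [0, 0, 0], "gripper": -0.4},
    {"travel": [-0.051, -0.159, -0.004], "delta_rot": [0, 0, 0], "gripper": -0.4},
    {"travel": [-0.051, -0.159, -0.004], "delta_rot": [0, 0, 0], "gripper": -0.4},
    {"travel": [-0.051, -0.159, -0.004], "delta_rot": [0, 0, 0], "gripper": -0.4}
  ]
}}

```text
time_s: 11.08
eef_pos: [0.5326, -0.4105, 0.358]
tool_rot: [-0.337, -3.122, -0.002]
contact_force: [-0.2, 0.8, -0.3]
width: 0.697
```

```bash
python3 -c "
from h import *
go(.5315,-.4125,.068,77.7)
p=pic('scene');cv2.imwrite('pics/s5.png',cv2.resize(p['image'][80:280,150:350,::-1],None,fx=3,fy=3))"
```

```text
t 11.08 pos [ 0.5326 -0.4105  0.358 ] F [-0.2  0.8 -0.3] w 64.1 q [ 0.4   0.56  0.29  1.52 -0.17  1.09  2.08]
TRAVEL [ 0.0005 -0.0023  0.131 ] ROT [ 0.0009 -0.0011 -0.0006] axes x,y in world [[-0.977, 0.214, 0.001], [0.214, 0.977, 0.001]]
```

View pics/s5.png

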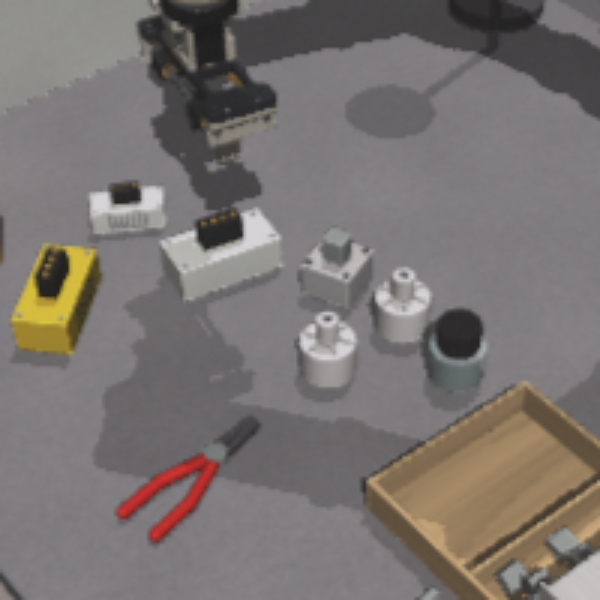

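Emit:
{"method": "play_rows", "body": {
  "deltas": [
    {"travel": [0.0005, -0.0015, 0.03], "delta_rot": [0, 0, 0], "gripper": -0.4},
    {"travel": [0.0005, -0.0015, 0.06], "delta_rot": [0, 0, 0], "gripper": -0.4},
    {"travel": [0.0005, -0.0015, 0.09], "delta_rot": [0, 0, 0], "gripper": -0.4},
    {"travel": [0.0005, -0.0015, 0.115], "delta_rot": [0, 0, 0], "gripper": -0.4},
    {"travel": [0.0005, -0.0015, 0.129], "delta_rot": [0, 0, 0], "gripper": -0.4},
    {"travel": [0.0005, -0.0015, 0.129], "delta_rot": [0, 0, 0], "gripper": 1},
    {"travel": [0.0005, -0.0015, 0.129], "delta_rot": [0, 0, 0], "gripper": 1},
    {"travel": [0.0005, -0.0015, 0.129], "delta_rot": [0, 0, 0], "gripper": 1}
  ],
  "squeeze": 30
}}

```text
time_s: 11.8
eef_pos: [0.5327, -0.4117, 0.2311]
tool_rot: [0.335, 3.122, -0.001]
contact_force: [-0.0, 0.5, 0.1]
width: 0.534
```

Emit:
{"method": "play_rows", "body": {
  "deltas": [
    {"travel": [0, 0, 0], "delta_rot": [0, 0, 0], "gripper": 1},
    {"travel": [0, 0, 0], "delta_rot": [0, 0, 0], "gripper": 1},
    {"travel": [0, 0, 0], "delta_rot": [0, 0, 0], "gripper": 1},
    {"travel": [0, 0, 0], "delta_rot": [0, 0, 0], "gripper": 1},
    {"travel": [0, 0, 0], "delta_rot": [0, 0, 0], "gripper": 1},
    {"travel": [0, 0, 0], "delta_rot": [0, 0, 0], "gripper": 1}
  ]
}}

```text
time_s: 12.3
eef_pos: [0.5321, -0.4125, 0.2303]
tool_rot: [0.337, 3.123, -0.001]
contact_force: [-0.0, 0.2, 5.6]
width: 0.241
```

```bash
python3 -c "
from h import *
go(.5315,-.4125,.068,77.7)"
```

```text
t 12.3 pos [ 0.5321 -0.4125  0.2303] F [-0.   0.2  5.6] w 22.2 q [ 0.42  0.69  0.25  1.63 -0.21  0.85  2.11]
TRAVEL [ 0.0005 -0.0002  0.0033] ROT [-0.0003  0.0008 -0.0004] axes x,y in world [[-0.977, 0.213, -0.001], [0.213, 0.977, -0.0]]
```

Emit:
{"method": "play_rows", "body": {
  "deltas": [
    {"travel": [0, 0, -0.015], "delta_rot": [0, 0, 0], "gripper": 1},
    {"travel": [0, 0, -0.04], "delta_rot": [0, 0, 0], "gripper": 1},
    {"travel": [0, 0, -0.07], "delta_rot": [0, 0, 0], "gripper": 1},
    {"travel": [0, 0, -0.1], "delta_rot": [0, 0, 0], "gripper": 1},
    {"travel": [0, 0, -0.12], "delta_rot": [0, 0, 0], "gripper": 1},
    {"travel": [0, 0, -0.13], "delta_rot": [0, 0, 0], "gripper": 1},
    {"travel": [0, 0, -0.13], "delta_rot": [0, 0, 0], "gripper": 1},
    {"travel": [0, 0, -0.13], "delta_rot": [0, 0, 0], "gripper": 1}
  ]
}}

```text
time_s: 12.97
eef_pos: [0.5318, -0.4119, 0.3587]
tool_rot: [-0.337, -3.123, -0.001]
contact_force: [0.0, 0.9, -3.0]
width: 0.234
```

```bash
python3 -c "
from h import *
go(.4974,.0067,.20,88.4)
p=pic('scene');cv2.imwrite('pics/s6.png',cv2.resize(p['image'][80:280,150:350,::-1],None,fx=3,fy=3))"
```

```text
t 12.97 pos [ 0.5318 -0.4119  0.3587] F [ 0.   0.9 -3. ] w 21.5 q [ 0.4   0.56  0.29  1.52 -0.17  1.09  2.08]
TRAVEL [0.1228 0.4017 0.    ] ROT [ 0.0007 -0.0008 -0.1868] axes x,y in world [[-0.977, 0.213, 0.001], [0.213, 0.977, 0.001]]
```

View pics/s6.png

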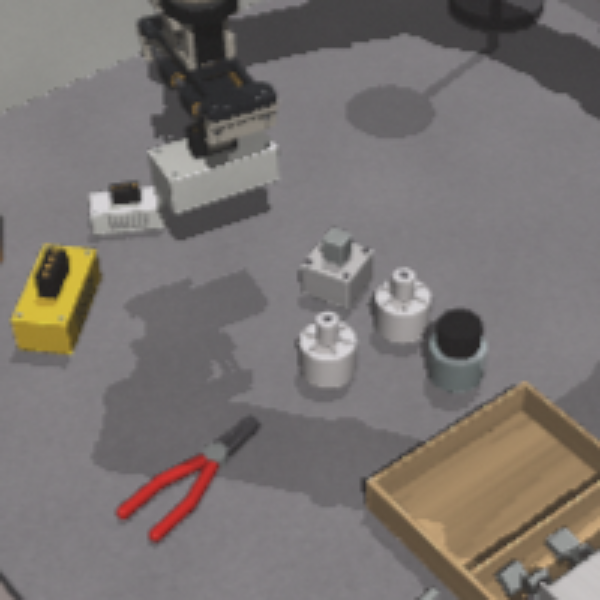

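The driver is held level. I carry it to the box.

Emit:
{"method": "play_rows", "body": {
  "deltas": [
    {"travel": [0.008, 0.025, 0], "delta_rot": [0, 0, -0.012], "gripper": 1},
    {"travel": [0.018, 0.06, 0], "delta_rot": [0, 0, -0.028], "gripper": 1},
    {"travel": [0.029, 0.095, 0], "delta_rot": [0, 0, -0.045], "gripper": 1},
    {"travel": [0.04, 0.13, 0], "delta_rot": [0, 0, -0.06], "gripper": 1},
    {"travel": [0.051, 0.165, 0], "delta_rot": [0, 0, -0.077], "gripper": 1},
    {"travel": [0.061, 0.2, 0], "delta_rot": [0, 0, -0.094], "gripper": 1},
    {"travel": [0.072, 0.235, 0], "delta_rot": [0, 0, -0.11], "gripper": 1},
    {"travel": [0.083, 0.27, 0], "delta_rot": [0, 0, -0.126], "gripper": 1}
  ]
}}

```text
time_s: 13.68
eef_pos: [0.5074, -0.1288, 0.3579]
tool_rot: [-0.138, -3.135, -0.0]
contact_force: [0.5, 0.2, -2.8]
width: 0.235
```

Emit:
{"method": "play_rows", "body": {
  "deltas": [
    {"travel": [0.0145, 0.033, 0], "delta_rot": [0, 0, -0.016], "gripper": 1},
    {"travel": [0.0275, 0.066, 0], "delta_rot": [0, 0, -0.032], "gripper": 1},
    {"travel": [0.04, 0.1, 0], "delta_rot": [0, 0, -0.048], "gripper": 1},
    {"travel": [0.052, 0.125, 0], "delta_rot": [0, 0, -0.061], "gripper": 1},
    {"travel": [0.052, 0.125, 0], "delta_rot": [0, 0, -0.061], "gripper": 1},
    {"travel": [0.052, 0.125, 0], "delta_rot": [0, 0, -0.061], "gripper": 1},
    {"travel": [0.052, 0.125, 0], "delta_rot": [0, 0, -0.061], "gripper": 1}
  ]
}}

```text
time_s: 14.27
eef_pos: [0.4675, -0.002, 0.3587]
tool_rot: [-0.044, -3.14, 0.001]
contact_force: [0.2, -0.3, -2.7]
width: 0.241
```

```bash
python3 -c "
from h import *
go(.4974,.0067,.20,88.4)
p=pic('scene');cv2.imwrite('pics/s7.png',cv2.resize(p['image'][140:340,200:400,::-1],None,fx=3,fy=3))"
```

```text
t 14.27 pos [ 0.4675 -0.002   0.3587] F [ 0.2 -0.3 -2.7] w 22.2 q [-0.22  0.23  0.14  2.01 -0.04  0.91  1.48]
TRAVEL [-0.0296  0.0096 -0.0003] ROT [-0.0007 -0.0017  0.    ] axes x,y in world [[-1.0, 0.028, 0.002], [0.028, 1.0, -0.001]]
```

View pics/s7.png

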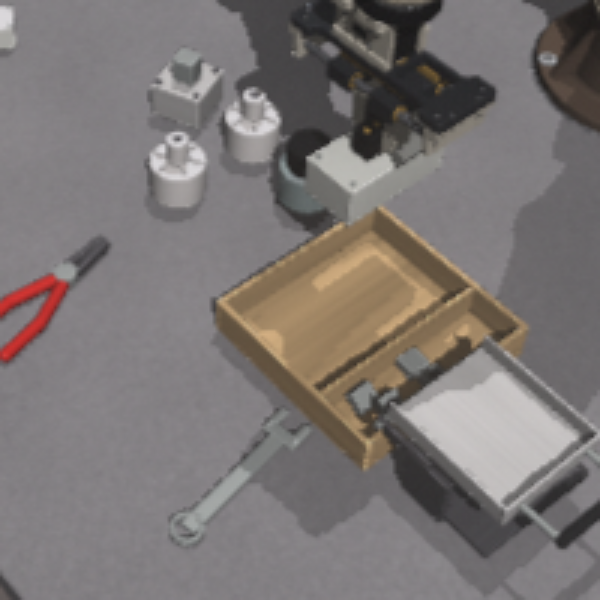

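Emit:
{"method": "play_rows", "body": {
  "deltas": [
    {"travel": [-0.015, 0.005, 0], "delta_rot": [0, 0, 0], "gripper": 1},
    {"travel": [-0.0295, 0.0095, 0.01], "delta_rot": [0, 0, 0], "gripper": 1},
    {"travel": [-0.0295, 0.0095, 0.04], "delta_rot": [0, 0, 0], "gripper": 1},
    {"travel": [-0.0295, 0.0095, 0.065], "delta_rot": [0, 0, 0], "gripper": 1},
    {"travel": [-0.0295, 0.0095, 0.074], "delta_rot": [0, 0, 0], "gripper": 1},
    {"travel": [-0.0295, 0.0095, 0.074], "delta_rot": [0, 0, 0], "gripper": 1},
    {"travel": [-0.0295, 0.0095, 0.074], "delta_rot": [0, 0, 0], "gripper": 1}
  ]
}}

```text
time_s: 14.9
eef_pos: [0.4977, 0.0062, 0.2858]
tool_rot: [-0.046, -3.14, 0.001]
contact_force: [-0.7, 0.1, -3.0]
width: 0.235
```

```bash
python3 -c "
from h import *
go(.4974,.0067,.079,88.4)
p=pic('scene');cv2.imwrite('pics/s8.png',cv2.resize(p['image'][180:320,240:400,::-1],None,fx=4,fy=4))"
```

```text
t 14.9 pos [0.4977 0.0062 0.2858] F [-0.7  0.1 -3. ] w 21.6 q [-0.22  0.37  0.12  2.03 -0.07  0.75  1.49]
TRAVEL [0.0003 0.0005 0.0478] ROT [-0.0005 -0.0009 -0.0015] axes x,y in world [[-1.0, 0.029, 0.001], [0.029, 1.0, -0.0]]
```

View pics/s8.png

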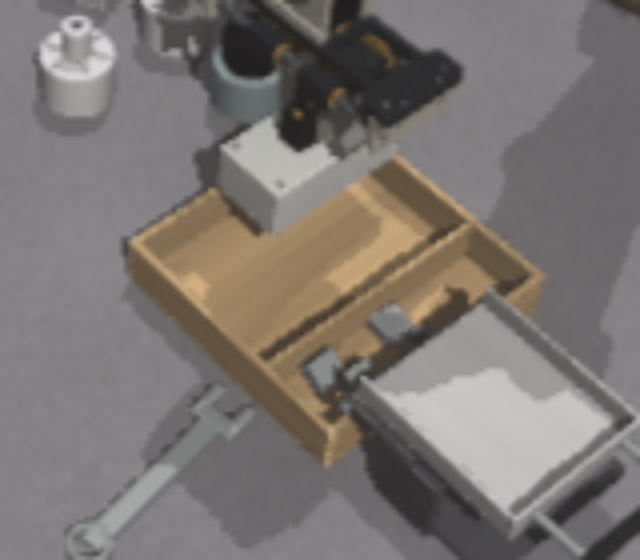

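Emit:
{"method": "play_rows", "body": {
  "deltas": [
    {"travel": [0, 0.0005, 0.01], "delta_rot": [0, 0, 0], "gripper": 1},
    {"travel": [0, 0.0005, 0.02], "delta_rot": [0, 0, 0], "gripper": 1},
    {"travel": [0, 0.0005, 0.03], "delta_rot": [0, 0, 0], "gripper": 1},
    {"travel": [0, 0.0005, 0.04], "delta_rot": [0, 0, 0], "gripper": 1},
    {"travel": [0, 0.0005, 0.045], "delta_rot": [0, 0, 0], "gripper": 1},
    {"travel": [0, 0.0005, 0.048], "delta_rot": [0, 0, 0], "gripper": 1},
    {"travel": [0, 0.0005, 0.048], "delta_rot": [0, 0, 0], "gripper": 1}
  ]
}}

```text
time_s: 15.53
eef_pos: [0.4973, 0.0075, 0.2369]
tool_rot: [-0.044, -3.14, 0.0]
contact_force: [0.0, 0.5, -3.5]
width: 0.236
```

```bash
python3 -c "
from h import *
go(.4974,.0067,.079,88.4)"
```

```text
t 15.53 pos [0.4973 0.0075 0.2369] F [ 0.   0.5 -3.5] w 21.7 q [-0.21  0.45  0.11  2.07 -0.08  0.63  1.5 ]
TRAVEL [-0.0001 -0.0008 -0.0011] ROT [-0.0003 -0.0014  0.    ] axes x,y in world [[-1.0, 0.028, 0.001], [0.028, 1.0, -0.0]]
```

Emit:
{"method": "play_rows", "body": {
  "deltas": [
    {"travel": [0, 0, 0.001], "delta_rot": [0, 0, 0], "gripper": 1},
    {"travel": [0, 0, 0.0015], "delta_rot": [0, 0, 0], "gripper": 1},
    {"travel": [0, 0, 0.0015], "delta_rot": [0, 0, 0], "gripper": 0.1},
    {"travel": [0, 0, 0.0015], "delta_rot": [0, 0, 0], "gripper": 0.1},
    {"travel": [0, 0, 0.0015], "delta_rot": [0, 0, 0], "gripper": 0.1},
    {"travel": [0, 0, 0.0015], "delta_rot": [0, 0, 0], "gripper": 0.1},
    {"travel": [0, 0, 0.0015], "delta_rot": [0, 0, 0], "gripper": 0.1},
    {"travel": [0, 0, 0.0015], "delta_rot": [0, 0, 0], "gripper": 0.1}
  ]
}}

```text
time_s: 16.2
eef_pos: [0.4976, 0.0076, 0.2364]
tool_rot: [0.044, 3.141, 0.0]
contact_force: [0.1, -0.4, 0.5]
width: 0.451
```

Emit:
{"method": "play_rows", "body": {
  "deltas": [
    {"travel": [0, 0, -0.02], "delta_rot": [0, 0, 0], "gripper": 0.1},
    {"travel": [0, 0, -0.05], "delta_rot": [0, 0, 0], "gripper": 0.1},
    {"travel": [0, 0, -0.085], "delta_rot": [0, 0, 0], "gripper": 0.1},
    {"travel": [0, -0.02, -0.12], "delta_rot": [0, 0, 0], "gripper": -0.5},
    {"travel": [0, -0.05, -0.125], "delta_rot": [0, 0, 0], "gripper": -0.5},
    {"travel": [0, -0.08, -0.125], "delta_rot": [0, 0, 0], "gripper": -0.5},
    {"travel": [0, -0.11, -0.125], "delta_rot": [0, 0, 0], "gripper": -0.5},
    {"travel": [0, -0.13, -0.125], "delta_rot": [0, 0, 0], "gripper": -0.5}
  ]
}}

```text
time_s: 16.87
eef_pos: [0.4934, -0.1253, 0.3618]
tool_rot: [0.047, 3.14, -0.002]
contact_force: [0.5, -0.4, -0.3]
width: 0.732
```

```bash
cat > tops.py <<'E'
from h import *
import sys
# all tops 0.066..0.09, in world and crate frames, both cameras
c,s=np.cos(CY),np.sin(CY);M=np.array([[c,-s],[s,c]])
OFF=dict(top=np.array([-.001,.0015]),scene=np.array([.001,-.0015]))
for cam in ('top','scene'):
    p=pic(cam,sys.argv[1]+cam+'.png');w=cloud(p)
    for zl,zh,nm in((.066,.092,'TOP'),(.040,.062,'BODY')):
        k=(w[...,2]>zl)&(w[...,2]<zh)&box(w,.35,.65,-.50,.14)
        l=(w[...,:2]-CR)@M
        if nm=='BODY': k&=~((w[...,2]<.0485)&(abs(l[...,0])<.115)&(abs(l[...,1])<.115))
        n,L,st,_=cv2.connectedComponentsWithStats(k.astype(np.uint8),connectivity=4)
        for i in range(1,n):
            if st[i,4]<(25 if nm=='TOP' else 80): continue
            P=w[L==i];cc,ss,a=cv2.minAreaRect((P[:,:2]*1000).astype(np.float32));cc=np.array(cc)/1e3+OFF[cam]
            print(cam,nm,'world',cc.round(4),'crate',((cc-CR)@M*1e3).round(1),'size',np.round(ss,0),'ang',round(a,1),'z',np.median(P[:,2]).round(3))
E
python3 tops.py a; python3 -c "
from h import *
go(.442,-.1135,.20,88.4)"
```

```text
top TOP world [0.498  0.0075] crate [-32.7 -64.7] size [22. 50.] ang 89.2 z 0.081
top TOP world [ 0.4494 -0.3033] crate [ -72.5 -376.7] size [26. 27.] ang 22.1 z 0.075
top TOP world [ 0.4356 -0.2079] crate [ -89.  -281.7] size [21. 23.] ang 49.3 z 0.075
top BODY world [0.4984 0.0081] crate [-32.3 -64. ] size [ 62. 127.] ang 89.9 z 0.052
top BODY world [ 0.4496 -0.3029] crate [ -72.4 -376.3] size [62. 63.] ang 21.5 z 0.046
top BODY world [ 0.4341 -0.2171] crate [ -90.3 -290.9] size [42. 60.] ang 80.1 z 0.046
scene TOP world [ 0.4486 -0.3035] crate [ -73.4 -376.9] size [30. 30.] ang 14.4 z 0.075
scene TOP world [ 0.4341 -0.2092] crate [ -90.5 -283. ] size [29. 20.] ang 48.2 z 0.076
scene TOP world [ 0.4416 -0.114 ] crate [ -85.6 -187.7] size [49. 47.] ang 47.2 z 0.076
scene TOP world [ 0.5424 -0.2087] crate [  17.7 -279.5] size [23. 22.] ang 48.3 z 0.075
scene TOP world [0.4971 0.008 ] crate [-33.6 -64.2] size [26. 53.] ang 86.7 z 0.08
scene BODY world [ 0.451  -0.3039] crate [ -70.9 -377.2] size [64. 62.] ang 24.7 z 0.046
scene BODY world [ 0.4365 -0.2079] crate [ -88.1 -281.7] size [60. 57.] ang 46.9 z 0.047
scene BODY world [ 0.5419 -0.2093] crate [  17.3 -280.1] size [60. 63.] ang 12.1 z 0.046
scene BODY world [ 0.4482 -0.1089] crate [ -79.2 -182.4] size [43. 59.] ang 39.0 z 0.047
scene BODY world [0.4983 0.0046] crate [-32.4 -67.5] size [ 68. 127.] ang 88.6 z 0.052
t 16.97 pos [ 0.4932 -0.1263  0.3615] F [-0.3 -0.1  0.3] w 68.7 q [-0.01  0.29  0.2   1.92 -0.07  0.94  1.76]
TRAVEL [0.0516 0.0111 0.0024] ROT [-0.0017  0.0004 -0.0058] axes x,y in world [[-0.999, 0.034, -0.0], [0.034, 0.999, -0.002]]
```

View pics/ascene.png

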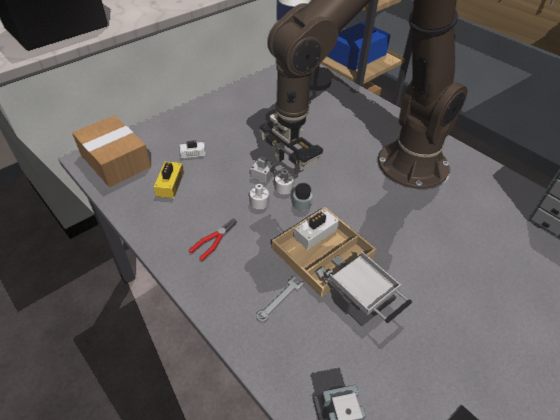

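The driver lies flat at crate (-33,-64.5). Next the jar, going to slot (-66, 0.5).

Emit:
{"method": "play_rows", "body": {
  "deltas": [
    {"travel": [0.026, 0.006, 0.002], "delta_rot": [0, 0, -0.006], "gripper": -0.5},
    {"travel": [0.0515, 0.0115, 0.002], "delta_rot": [0, 0, -0.006], "gripper": -0.5},
    {"travel": [0.0515, 0.0115, 0.025], "delta_rot": [0, 0, -0.006], "gripper": -0.5},
    {"travel": [0.0515, 0.0115, 0.05], "delta_rot": [0, 0, -0.006], "gripper": -0.5},
    {"travel": [0.0515, 0.0115, 0.07], "delta_rot": [0, 0, -0.006], "gripper": -0.5},
    {"travel": [0.0515, 0.0115, 0.085], "delta_rot": [0, 0, -0.006], "gripper": -0.5},
    {"travel": [0.0515, 0.0115, 0.085], "delta_rot": [0, 0, -0.006], "gripper": -0.5}
  ],
  "squeeze": 20
}}

```text
time_s: 17.55
eef_pos: [0.4417, -0.1084, 0.2739]
tool_rot: [-0.033, -3.137, -0.001]
contact_force: [-0.3, 0.1, 0.5]
width: 0.752
```

```bash
python3 -c "
from h import *
go(.442,-.1135,.07,88.4)"
```

```text
t 17.55 pos [ 0.4417 -0.1084  0.2739] F [-0.3  0.1  0.5] w 69.2 q [-0.01  0.33  0.17  2.14 -0.09  0.68  1.77]
TRAVEL [-0.0006 -0.0051  0.0449] ROT [ 0.0007 -0.0045  0.0071] axes x,y in world [[-1.0, 0.021, 0.004], [0.021, 1.0, 0.001]]
```

Emit:
{"method": "play_rows", "body": {
  "deltas": [
    {"travel": [0, 0, 0], "delta_rot": [0, 0, 0], "gripper": -0.5},
    {"travel": [0, 0, 0], "delta_rot": [0, 0, 0], "gripper": -0.5}
  ]
}}

```text
time_s: 17.72
eef_pos: [0.4432, -0.1092, 0.277]
tool_rot: [0.034, 3.141, 0.0]
contact_force: [0.3, 0.3, -0.6]
width: 0.752
```

```bash
python3 -c "
from h import *
go(.442,-.1135,.07,88.4)"
```

```text
t 17.72 pos [ 0.4432 -0.1092  0.277 ] F [ 0.3  0.3 -0.6] w 69.2 q [-0.01  0.33  0.17  2.13 -0.09  0.68  1.77]
TRAVEL [ 0.0011 -0.0044  0.048 ] ROT [0.0001 0.0008 0.0065] axes x,y in world [[-1.0, 0.021, -0.001], [0.021, 1.0, 0.0]]
```

Emit:
{"method": "play_rows", "body": {
  "deltas": [
    {"travel": [0.001, -0.0045, 0], "delta_rot": [0, 0, 0.006], "gripper": -0.5},
    {"travel": [0.001, -0.0045, 0.02], "delta_rot": [0, 0, 0.006], "gripper": -0.5},
    {"travel": [0.001, -0.0045, 0.038], "delta_rot": [0, 0, 0.006], "gripper": -0.5},
    {"travel": [0.001, -0.0045, 0.047], "delta_rot": [0, 0, 0.006], "gripper": -0.5},
    {"travel": [0.001, -0.0045, 0.047], "delta_rot": [0, 0, 0.006], "gripper": 1},
    {"travel": [0.001, -0.0045, 0.047], "delta_rot": [0, 0, 0.006], "gripper": 1},
    {"travel": [0.001, -0.0045, 0.047], "delta_rot": [0, 0, 0.006], "gripper": 1},
    {"travel": [0.001, -0.0045, 0.047], "delta_rot": [0, 0, 0.006], "gripper": 1}
  ]
}}

```text
time_s: 18.38
eef_pos: [0.4421, -0.114, 0.2301]
tool_rot: [0.044, 3.14, -0.0]
contact_force: [-0.2, -1.0, 1.7]
width: 0.516
```

Emit:
{"method": "play_rows", "body": {
  "deltas": [
    {"travel": [0, 0, 0], "delta_rot": [0, 0, 0], "gripper": 1},
    {"travel": [0, 0, 0], "delta_rot": [0, 0, 0], "gripper": 1},
    {"travel": [0, 0, 0], "delta_rot": [0, 0, 0], "gripper": 1}
  ]
}}

```text
time_s: 18.63
eef_pos: [0.442, -0.1141, 0.2301]
tool_rot: [0.044, 3.14, -0.0]
contact_force: [-1.5, -0.5, 7.7]
width: 0.522
```

```bash
python3 -c "
from h import *
go(.442,-.1135,.07,88.4)"
```

```text
t 18.63 pos [ 0.442  -0.1141  0.2301] F [-1.5 -0.5  7.7] w 48.1 q [ 0.02  0.41  0.15  2.17 -0.12  0.56  1.8 ]
TRAVEL [0.0001 0.0006 0.0011] ROT [-0.0001  0.0017 -0.0001] axes x,y in world [[-1.0, 0.028, -0.002], [0.028, 1.0, -0.0]]
```

Gripped at 48 mm, the cap's diameter. I lift, then carry to (.4665,.0735).

Emit:
{"method": "play_rows", "body": {
  "deltas": [
    {"travel": [0, 0, -0.01], "delta_rot": [0, 0, 0], "gripper": 1},
    {"travel": [0, 0, -0.03], "delta_rot": [0, 0, 0], "gripper": 1},
    {"travel": [0, 0, -0.055], "delta_rot": [0, 0, 0], "gripper": 1},
    {"travel": [0, 0, -0.08], "delta_rot": [0, 0, 0], "gripper": 1},
    {"travel": [0, 0, -0.105], "delta_rot": [0, 0, 0], "gripper": 1},
    {"travel": [0, 0, -0.12], "delta_rot": [0, 0, 0], "gripper": 1},
    {"travel": [0, 0, -0.12], "delta_rot": [0, 0, 0], "gripper": 1}
  ]
}}

```text
time_s: 19.22
eef_pos: [0.4424, -0.1142, 0.3524]
tool_rot: [0.044, 3.136, -0.0]
contact_force: [0.3, -0.7, -1.6]
width: 0.518
```

Emit:
{"method": "play_rows", "body": {
  "deltas": [
    {"travel": [-0.002, 0.016, 0], "delta_rot": [0, 0, 0], "gripper": 1},
    {"travel": [-0.005, 0.043, 0], "delta_rot": [0, 0, 0], "gripper": 1},
    {"travel": [-0.009, 0.073, 0], "delta_rot": [0, 0, 0], "gripper": 1},
    {"travel": [-0.013, 0.103, 0], "delta_rot": [0, 0, 0], "gripper": 1},
    {"travel": [-0.016, 0.133, 0], "delta_rot": [0, 0, 0], "gripper": 1},
    {"travel": [-0.018, 0.163, 0], "delta_rot": [0, 0, 0], "gripper": 1},
    {"travel": [-0.02, 0.188, 0], "delta_rot": [0, 0, 0], "gripper": 1},
    {"travel": [-0.02, 0.188, 0], "delta_rot": [0, 0, 0], "gripper": 1}
  ]
}}

```text
time_s: 19.88
eef_pos: [0.4667, 0.0789, 0.3484]
tool_rot: [-0.033, -3.141, -0.004]
contact_force: [0.1, 0.2, -2.6]
width: 0.519
```

Emit:
{"method": "play_rows", "body": {
  "deltas": [
    {"travel": [0, 0, 0], "delta_rot": [0, 0, 0], "gripper": 1},
    {"travel": [0, 0, 0], "delta_rot": [0, 0, 0], "gripper": 1},
    {"travel": [0, 0, 0], "delta_rot": [0, 0, 0], "gripper": 1}
  ]
}}

```text
time_s: 20.13
eef_pos: [0.4666, 0.0723, 0.3488]
tool_rot: [-0.046, -3.14, 0.001]
contact_force: [-0.1, -0.1, -1.2]
width: 0.516
```

```bash
python3 -c "
from h import *
go(.4665,.0735,.079,88.4)
p=pic('scene');cv2.imwrite('pics/s9.png',cv2.resize(p['image'][160:320,240:400,::-1],None,fx=3.7,fy=3.7))"
```

```text
t 20.13 pos [0.4666 0.0723 0.3488] F [-0.1 -0.1 -1.2] w 47.5 q [-0.34  0.25  0.09  2.01 -0.03  0.88  1.3 ]
TRAVEL [0.     0.0012 0.1108] ROT [-0.0007 -0.0009 -0.0015] axes x,y in world [[-1.0, 0.029, 0.001], [0.029, 1.0, -0.001]]
```

View pics/s9.png

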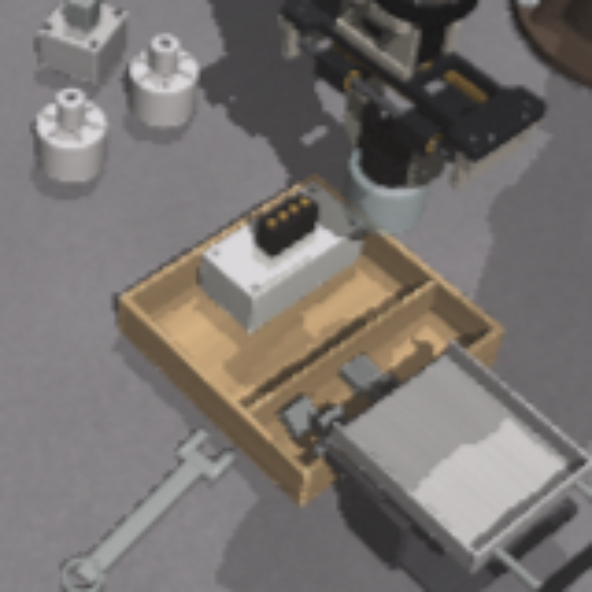

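Emit:
{"method": "play_rows", "body": {
  "deltas": [
    {"travel": [0, 0.0015, 0.02], "delta_rot": [0, 0, 0], "gripper": 1},
    {"travel": [0, 0.0015, 0.045], "delta_rot": [0, 0, 0], "gripper": 1},
    {"travel": [0, 0.0015, 0.065], "delta_rot": [0, 0, 0], "gripper": 1},
    {"travel": [0, 0.0015, 0.08], "delta_rot": [0, 0, 0], "gripper": 1},
    {"travel": [0, 0.0015, 0.092], "delta_rot": [0, 0, 0], "gripper": 1},
    {"travel": [0, 0.0015, 0.102], "delta_rot": [0, 0, 0], "gripper": 1},
    {"travel": [0, 0.0015, 0.11], "delta_rot": [0, 0, 0], "gripper": 1},
    {"travel": [0, 0.0015, 0.11], "delta_rot": [0, 0, 0], "gripper": 1}
  ]
}}

```text
time_s: 20.85
eef_pos: [0.4665, 0.0741, 0.238]
tool_rot: [-0.046, -3.139, 0.001]
contact_force: [-0.3, -0.3, -2.2]
width: 0.521
```

Emit:
{"method": "play_rows", "body": {
  "deltas": [
    {"travel": [0, 0, 0.001], "delta_rot": [0, 0, 0], "gripper": 1},
    {"travel": [0, 0, 0.0015], "delta_rot": [0, 0, 0], "gripper": 1},
    {"travel": [0, 0, 0.0015], "delta_rot": [0, 0, 0], "gripper": 1}
  ]
}}

```text
time_s: 21.1
eef_pos: [0.4672, 0.0749, 0.2382]
tool_rot: [0.044, 3.14, 0.0]
contact_force: [0.0, -0.2, -0.6]
width: 0.517
```

Emit:
{"method": "play_rows", "body": {
  "deltas": [
    {"travel": [0, 0, 0.0015], "delta_rot": [0, 0, 0], "gripper": 1},
    {"travel": [0, 0, 0.0015], "delta_rot": [0, 0, 0], "gripper": 1},
    {"travel": [0, 0, 0.0015], "delta_rot": [0, 0, 0], "gripper": -0.35},
    {"travel": [0, 0, 0.0015], "delta_rot": [0, 0, 0], "gripper": -0.35},
    {"travel": [0, 0, 0.0015], "delta_rot": [0, 0, 0], "gripper": -0.35},
    {"travel": [0, 0, 0.0015], "delta_rot": [0, 0, 0], "gripper": -0.35}
  ]
}}

```text
time_s: 21.6
eef_pos: [0.467, 0.075, 0.2364]
tool_rot: [0.044, 3.141, 0.0]
contact_force: [0.8, 0.0, -0.3]
width: 0.673
```

Emit:
{"method": "play_rows", "body": {
  "deltas": [
    {"travel": [0, 0, -0.015], "delta_rot": [0, 0, 0], "gripper": -0.35},
    {"travel": [0, 0, -0.04], "delta_rot": [0, 0, 0], "gripper": -0.35},
    {"travel": [0, 0, -0.075], "delta_rot": [0, 0, 0], "gripper": -0.35},
    {"travel": [0, -0.015, -0.11], "delta_rot": [0, 0, 0], "gripper": -0.3},
    {"travel": [0, -0.05, -0.12], "delta_rot": [0, 0, 0], "gripper": -0.2},
    {"travel": [0, -0.085, -0.12], "delta_rot": [0, 0, 0], "gripper": -0.1},
    {"travel": [0, -0.12, -0.12], "delta_rot": [0, 0, 0], "gripper": -0.1},
    {"travel": [0, -0.155, -0.12], "delta_rot": [0, 0, 0], "gripper": -0.1}
  ]
}}

```text
time_s: 22.27
eef_pos: [0.4623, -0.0814, 0.3569]
tool_rot: [0.043, 3.14, 0.0]
contact_force: [1.2, -1.3, -0.8]
width: 0.553
```

Emit:
{"method": "play_rows", "body": {
  "deltas": [
    {"travel": [0.005, -0.03, 0], "delta_rot": [0, 0, 0], "gripper": -0.1},
    {"travel": [0.01, -0.06, 0], "delta_rot": [0, 0, 0], "gripper": -0.1},
    {"travel": [0.015, -0.085, 0], "delta_rot": [0, 0, 0], "gripper": -0.1},
    {"travel": [0.015, -0.1, 0], "delta_rot": [0, 0, 0], "gripper": -0.1},
    {"travel": [0.015, -0.1, 0], "delta_rot": [0, 0, 0], "gripper": -0.1},
    {"travel": [0.015, -0.1, 0], "delta_rot": [0, 0, 0], "gripper": -0.1}
  ]
}}

```text
time_s: 22.77
eef_pos: [0.4446, -0.18, 0.3562]
tool_rot: [0.047, 3.141, 0.0]
contact_force: [-0.7, 0.5, -0.0]
width: 0.55
```

```bash
python3 tops.py b; python3 -c "
from h import *
go(.436,-.2085,.20,88.4)"
```

```text
top TOP world [0.4976 0.0075] crate [-33.1 -64.6] size [22. 50.] ang 89.1 z 0.081
top TOP world [0.4655 0.0744] crate [-67.1   1.4] size [47. 47.] ang 62.0 z 0.082
top TOP world [ 0.4531 -0.314 ] crate [ -68.6 -387.3] size [24.  8.] ang 3.1 z 0.076
top BODY world [0.4979 0.0075] crate [-32.8 -64.6] size [ 62. 125.] ang 89.1 z 0.052
top BODY world [0.4578 0.0632] crate [-74.5 -10.1] size [32. 59.] ang 56.0 z 0.052
top BODY world [ 0.444  -0.3238] crate [ -77.5 -397.3] size [38. 79.] ang 70.2 z 0.046
scene TOP world [ 0.4513 -0.3029] crate [ -70.7 -376.2] size [29. 27.] ang 32.7 z 0.075
scene TOP world [ 0.4343 -0.209 ] crate [ -90.3 -282.8] size [32. 20.] ang 48.0 z 0.075
scene TOP world [ 0.5419 -0.2088] crate [  17.2 -279.6] size [24. 23.] ang 26.6 z 0.074
scene TOP world [0.4982 0.007 ] crate [-32.5 -65.1] size [23. 53.] ang 88.0 z 0.081
scene TOP world [0.4657 0.0734] crate [-66.8   0.3] size [50. 46.] ang 54.9 z 0.081
scene BODY world [ 0.4501 -0.3034] crate [ -71.9 -376.7] size [62. 63.] ang 21.2 z 0.047
scene BODY world [ 0.4381 -0.2056] crate [ -86.6 -279.3] size [57. 57.] ang 48.8 z 0.047
scene BODY world [ 0.544  -0.2085] crate [  19.4 -279.2] size [59. 61.] ang 43.8 z 0.046
scene BODY world [0.4962 0.0066] crate [-34.5 -65.6] size [ 63. 131.] ang 88.6 z 0.052
scene BODY world [0.477 0.08 ] crate [-55.7   7.2] size [39. 59.] ang 26.7 z 0.053
t 22.87 pos [ 0.445  -0.1785  0.3562] F [-0.5  0.  -0.5] w 50.7 q [ 0.08  0.25  0.23  2.   -0.07  0.9   1.89]
TRAVEL [ 0.0082 -0.0302 -0.0029] ROT [ 0.0006 -0.0001  0.0012] axes x,y in world [[-1.0, 0.027, 0.0], [0.027, 1.0, 0.001]]
```

View pics/bscene.png

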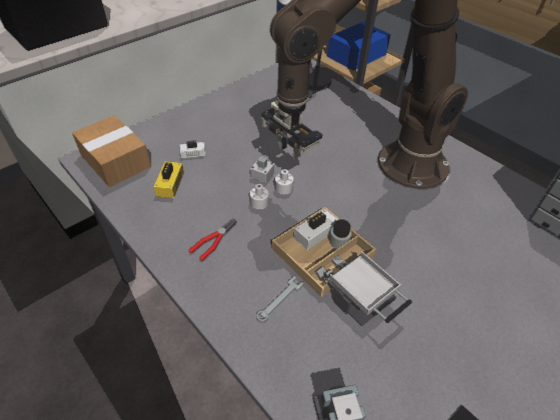

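Jar at crate (-67,1), flat. Next the nearer hub (283,181 in this picture), which goes to slot (0,1).

Emit:
{"method": "play_rows", "body": {
  "deltas": [
    {"travel": [0.008, -0.03, -0.002], "delta_rot": [0, 0, 0], "gripper": -0.1},
    {"travel": [0.008, -0.03, 0.02], "delta_rot": [0, 0, 0], "gripper": -0.1},
    {"travel": [0.008, -0.03, 0.045], "delta_rot": [0, 0, 0], "gripper": -0.1},
    {"travel": [0.008, -0.03, 0.065], "delta_rot": [0, 0, 0], "gripper": -0.1},
    {"travel": [0.008, -0.03, 0.08], "delta_rot": [0, 0, 0], "gripper": -0.1},
    {"travel": [0.008, -0.03, 0.085], "delta_rot": [0, 0, 0], "gripper": -0.1},
    {"travel": [0.008, -0.03, 0.085], "delta_rot": [0, 0, 0], "gripper": -0.1},
    {"travel": [0.008, -0.03, 0.085], "delta_rot": [0, 0, 0], "gripper": -0.1}
  ]
}}

```text
time_s: 23.53
eef_pos: [0.4364, -0.2087, 0.2716]
tool_rot: [0.042, 3.141, 0.0]
contact_force: [0.4, 0.3, 0.6]
width: 0.549
```

```bash
python3 -c "
from h import *
go(.436,-.2085,.07,88.4)"
```

```text
t 23.53 pos [ 0.4364 -0.2087  0.2716] F [0.4 0.3 0.6] w 50.5 q [ 0.16  0.38  0.22  2.08 -0.13  0.7   2.01]
TRAVEL [0.0004 0.0002 0.0426] ROT [0.0002 0.0001 0.0012] axes x,y in world [[-1.0, 0.027, -0.0], [0.027, 1.0, 0.0]]
```

Emit:
{"method": "play_rows", "body": {
  "deltas": [
    {"travel": [0.0005, 0, 0.02], "delta_rot": [0, 0, 0], "gripper": -0.1},
    {"travel": [0.0005, 0, 0.035], "delta_rot": [0, 0, 0], "gripper": -0.1},
    {"travel": [0.0005, 0, 0.042], "delta_rot": [0, 0, 0], "gripper": -0.1},
    {"travel": [0.0005, 0, 0.042], "delta_rot": [0, 0, 0], "gripper": 1},
    {"travel": [0.0005, 0, 0.042], "delta_rot": [0, 0, 0], "gripper": 1},
    {"travel": [0.0005, 0, 0.042], "delta_rot": [0, 0, 0], "gripper": 1},
    {"travel": [0.0005, 0, 0.042], "delta_rot": [0, 0, 0], "gripper": 1},
    {"travel": [0.0005, 0, 0.042], "delta_rot": [0, 0, 0], "gripper": 1}
  ]
}}

```text
time_s: 24.2
eef_pos: [0.4358, -0.2093, 0.23]
tool_rot: [0.044, 3.14, -0.0]
contact_force: [-0.8, 0.7, -1.0]
width: 0.252
```

Emit:
{"method": "play_rows", "body": {
  "deltas": [
    {"travel": [0, 0, 0], "delta_rot": [0, 0, 0], "gripper": 1},
    {"travel": [0, 0, 0], "delta_rot": [0, 0, 0], "gripper": 1},
    {"travel": [0, 0, 0], "delta_rot": [0, 0, 0], "gripper": 1},
    {"travel": [0, 0, 0], "delta_rot": [0, 0, 0], "gripper": 1}
  ]
}}

```text
time_s: 24.53
eef_pos: [0.4358, -0.2092, 0.2297]
tool_rot: [0.043, 3.14, -0.0]
contact_force: [-0.5, 1.3, 6.9]
width: 0.256
```

Emit:
{"method": "play_rows", "body": {
  "deltas": [
    {"travel": [0, 0, -0.01], "delta_rot": [0, 0, 0], "gripper": 1},
    {"travel": [0, 0, -0.03], "delta_rot": [0, 0, 0], "gripper": 1},
    {"travel": [0, 0, -0.055], "delta_rot": [0, 0, 0], "gripper": 1},
    {"travel": [0, 0, -0.085], "delta_rot": [0, 0, 0], "gripper": 1},
    {"travel": [0, 0, -0.115], "delta_rot": [0, 0, 0], "gripper": 1},
    {"travel": [0, 0, -0.13], "delta_rot": [0, 0, 0], "gripper": 1},
    {"travel": [0, 0, -0.13], "delta_rot": [0, 0, 0], "gripper": 1}
  ]
}}

```text
time_s: 25.12
eef_pos: [0.4361, -0.2099, 0.3631]
tool_rot: [0.044, 3.135, -0.003]
contact_force: [0.5, -0.9, -1.7]
width: 0.255
```

Emit:
{"method": "play_rows", "body": {
  "deltas": [
    {"travel": [-0.008, 0.025, 0], "delta_rot": [0, 0, 0], "gripper": 1},
    {"travel": [-0.019, 0.06, 0], "delta_rot": [0, 0, 0], "gripper": 1},
    {"travel": [-0.03, 0.096, 0], "delta_rot": [0, 0, 0], "gripper": 1},
    {"travel": [-0.041, 0.132, 0], "delta_rot": [0, 0, 0], "gripper": 1},
    {"travel": [-0.052, 0.168, 0], "delta_rot": [0, 0, 0], "gripper": 1},
    {"travel": [-0.063, 0.204, 0], "delta_rot": [0, 0, 0], "gripper": 1},
    {"travel": [-0.074, 0.24, 0], "delta_rot": [0, 0, 0], "gripper": 1},
    {"travel": [-0.084, 0.268, 0], "delta_rot": [0, 0, 0], "gripper": 1}
  ]
}}

```text
time_s: 25.78
eef_pos: [0.5268, 0.0594, 0.3586]
tool_rot: [-0.041, -3.14, -0.001]
contact_force: [1.3, -0.9, -1.4]
width: 0.257
```

Emit:
{"method": "play_rows", "body": {
  "deltas": [
    {"travel": [-0.005, 0.016, 0], "delta_rot": [0, 0, 0], "gripper": 1},
    {"travel": [-0.005, 0.016, 0], "delta_rot": [0, 0, 0], "gripper": 1},
    {"travel": [-0.005, 0.016, 0], "delta_rot": [0, 0, 0], "gripper": 1},
    {"travel": [-0.005, 0.016, 0], "delta_rot": [0, 0, 0], "gripper": 1}
  ]
}}

```text
time_s: 26.12
eef_pos: [0.5319, 0.0711, 0.3586]
tool_rot: [-0.045, -3.14, 0.002]
contact_force: [-0.7, 0.5, -1.0]
width: 0.259
```

```bash
python3 -c "
from h import *
go(.5325,.0725,.079,88.4)
p=pic('scene');cv2.imwrite('pics/s10.png',cv2.resize(p['image'][160:320,240:400,::-1],None,fx=3.7,fy=3.7))"
```

```text
t 26.12 pos [0.5319 0.0711 0.3586] F [-0.7  0.5 -1. ] w 23.9 q [-0.33  0.34  0.12  1.86 -0.05  0.95  1.36]
TRAVEL [-0.0007  0.0016  0.1206] ROT [-0.0011 -0.0015 -0.0009] axes x,y in world [[-1.0, 0.029, 0.001], [0.029, 1.0, -0.001]]
```

View pics/s10.png

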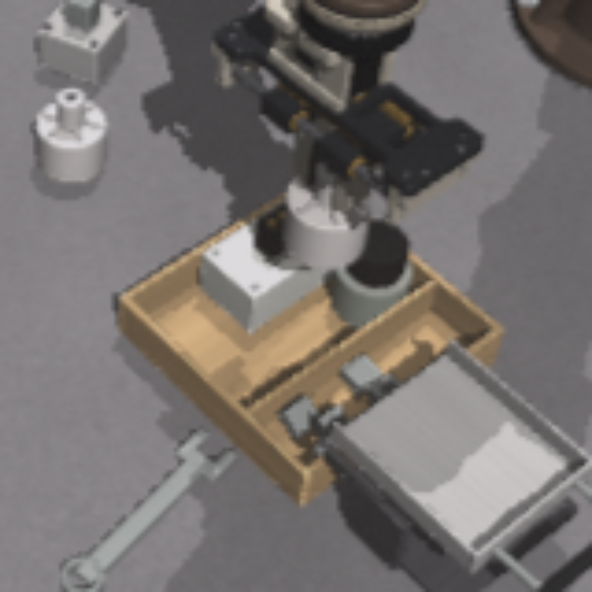

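Emit:
{"method": "play_rows", "body": {
  "deltas": [
    {"travel": [-0.0005, 0.0015, 0.025], "delta_rot": [0, 0, 0], "gripper": 1},
    {"travel": [-0.0005, 0.0015, 0.05], "delta_rot": [0, 0, 0], "gripper": 1},
    {"travel": [-0.0005, 0.0015, 0.072], "delta_rot": [0, 0, 0], "gripper": 1},
    {"travel": [-0.0005, 0.0015, 0.09], "delta_rot": [0, 0, 0], "gripper": 1},
    {"travel": [-0.0005, 0.0015, 0.103], "delta_rot": [0, 0, 0], "gripper": 1},
    {"travel": [-0.0005, 0.0015, 0.113], "delta_rot": [0, 0, 0], "gripper": 1},
    {"travel": [-0.0005, 0.0015, 0.12], "delta_rot": [0, 0, 0], "gripper": 1},
    {"travel": [-0.0005, 0.0015, 0.121], "delta_rot": [0, 0, 0], "gripper": 1}
  ]
}}

```text
time_s: 26.83
eef_pos: [0.5325, 0.0728, 0.2373]
tool_rot: [-0.046, -3.14, 0.001]
contact_force: [0.2, 0.9, -1.1]
width: 0.254
```

Emit:
{"method": "play_rows", "body": {
  "deltas": [
    {"travel": [0, 0, 0.0005], "delta_rot": [0, 0, 0], "gripper": 1},
    {"travel": [0, 0, 0.001], "delta_rot": [0, 0, 0], "gripper": 1},
    {"travel": [0, 0, 0.001], "delta_rot": [0, 0, 0], "gripper": 1}
  ]
}}

```text
time_s: 27.08
eef_pos: [0.5332, 0.0736, 0.2379]
tool_rot: [0.044, 3.14, 0.001]
contact_force: [0.6, -0.1, -1.1]
width: 0.259
```

Emit:
{"method": "play_rows", "body": {
  "deltas": [
    {"travel": [0, 0, 0.0015], "delta_rot": [0, 0, 0], "gripper": 1},
    {"travel": [0, 0, 0.002], "delta_rot": [0, 0, 0], "gripper": 1},
    {"travel": [0, 0, 0.002], "delta_rot": [0, 0, 0], "gripper": 0.15},
    {"travel": [0, 0, 0.002], "delta_rot": [0, 0, 0], "gripper": 0.15},
    {"travel": [0, 0, 0.002], "delta_rot": [0, 0, 0], "gripper": 0.15},
    {"travel": [0, 0, 0.002], "delta_rot": [0, 0, 0], "gripper": 0.15},
    {"travel": [0, 0, 0.002], "delta_rot": [0, 0, 0], "gripper": 0.15}
  ]
}}

```text
time_s: 27.67
eef_pos: [0.5329, 0.0736, 0.2352]
tool_rot: [0.044, 3.141, -0.0]
contact_force: [-0.1, -1.0, -0.7]
width: 0.423
```

Emit:
{"method": "play_rows", "body": {
  "deltas": [
    {"travel": [0, 0, -0.015], "delta_rot": [0, 0, 0], "gripper": 0.15},
    {"travel": [0, 0, -0.04], "delta_rot": [0, 0, 0], "gripper": 0.15},
    {"travel": [0, 0, -0.075], "delta_rot": [0, 0, 0], "gripper": 0.1},
    {"travel": [0, -0.015, -0.11], "delta_rot": [0, 0, 0], "gripper": 0.0},
    {"travel": [0, -0.05, -0.12], "delta_rot": [0, 0, 0], "gripper": -0.1},
    {"travel": [0, -0.085, -0.12], "delta_rot": [0, 0, 0], "gripper": -0.1},
    {"travel": [0, -0.12, -0.12], "delta_rot": [0, 0, 0], "gripper": -0.1},
    {"travel": [0, -0.155, -0.12], "delta_rot": [0, 0, 0], "gripper": -0.1}
  ]
}}

```text
time_s: 28.33
eef_pos: [0.5283, -0.0828, 0.3558]
tool_rot: [0.043, 3.14, 0.0]
contact_force: [1.4, 0.3, -1.0]
width: 0.548
```

Emit:
{"method": "play_rows", "body": {
  "deltas": [
    {"travel": [-0.003, -0.03, 0], "delta_rot": [0, 0, 0], "gripper": -0.1},
    {"travel": [-0.006, -0.06, 0], "delta_rot": [0, 0, 0], "gripper": -0.1},
    {"travel": [-0.01, -0.09, 0], "delta_rot": [0, 0, 0], "gripper": -0.1},
    {"travel": [-0.01, -0.11, 0], "delta_rot": [0, 0, 0], "gripper": -0.1},
    {"travel": [-0.01, -0.11, 0], "delta_rot": [0, 0, 0], "gripper": -0.1},
    {"travel": [-0.01, -0.11, 0], "delta_rot": [0, 0, 0], "gripper": -0.1}
  ]
}}

```text
time_s: 28.83
eef_pos: [0.5351, -0.1929, 0.355]
tool_rot: [-0.048, -3.141, 0.0]
contact_force: [0.9, 0.5, 0.6]
width: 0.547
```

```bash
python3 tops.py c; python3 -c "
from h import *
go(.5424,-.2088,.07,88.4)"
```

```text
top TOP world [0.5317 0.0747] crate [-0.9  3.5] size [24. 22.] ang 88.8 z 0.082
top TOP world [0.498  0.0076] crate [-32.7 -64.5] size [22. 50.] ang 88.6 z 0.081
top TOP world [0.4655 0.0744] crate [-67.    1.3] size [47. 47.] ang 61.2 z 0.081
top TOP world [ 0.4494 -0.3034] crate [ -72.6 -376.8] size [26. 27.] ang 23.3 z 0.076
top BODY world [0.5326 0.0745] crate [-0.   3.3] size [58. 59.] ang 24.5 z 0.053
top BODY world [0.4983 0.0073] crate [-32.4 -64.8] size [ 62. 126.] ang 89.1 z 0.052
top BODY world [0.4632 0.0673] crate [-69.2  -5.9] size [45. 60.] ang 71.1 z 0.052
top BODY world [ 0.4496 -0.3033] crate [ -72.3 -376.7] size [62. 62.] ang 21.9 z 0.045
scene TOP world [ 0.4526 -0.3014] crate [ -69.4 -374.7] size [22. 25.] ang 7.0 z 0.074
scene TOP world [ 0.5418 -0.2095] crate [  17.2 -280.3] size [25. 23.] ang 33.8 z 0.075
scene TOP world [0.4975 0.007 ] crate [-33.2 -65.2] size [24. 54.] ang 89.1 z 0.08
scene TOP world [0.4662 0.0733] crate [-66.3   0.2] size [49. 46.] ang 48.6 z 0.081
scene TOP world [0.5325 0.0732] crate [-0.1  2. ] size [26. 22.] ang 44.1 z 0.081
scene BODY world [ 0.4582 -0.3   ] crate [ -63.9 -373.1] size [44. 63.] ang 20.2 z 0.047
scene BODY world [ 0.5435 -0.2078] crate [  18.8 -278.6] size [60. 61.] ang 50.6 z 0.046
scene BODY world [0.4994 0.0071] crate [-31.3 -65. ] size [ 65. 130.] ang 87.9 z 0.052
scene BODY world [0.4733 0.0793] crate [-59.4   6.4] size [45. 59.] ang 31.8 z 0.053
scene BODY world [0.5349 0.0756] crate [2.3 4.5] size [54. 58.] ang 43.9 z 0.052
t 28.93 pos [ 0.5356 -0.1906  0.3551] F [ 0.5  0.7 -0.1] w 50.6 q [ 0.1   0.39  0.2   1.79 -0.09  0.97  1.88]
TRAVEL [-0.0074 -0.0182  0.126 ] ROT [ 0.0009 -0.0003  0.0009] axes x,y in world [[-1.0, 0.027, 0.0], [0.027, 1.0, 0.001]]
```

View pics/cscene.png

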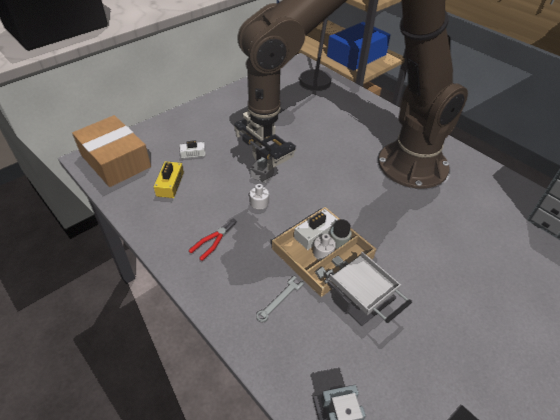

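Hub at crate (0,3), flat. Second hub, at pixel (259,197), unmoved at (.542,-.209).

Emit:
{"method": "play_rows", "body": {
  "deltas": [
    {"travel": [-0.007, -0.018, 0.02], "delta_rot": [0, 0, 0], "gripper": -0.1},
    {"travel": [-0.007, -0.018, 0.045], "delta_rot": [0, 0, 0], "gripper": -0.1},
    {"travel": [-0.007, -0.018, 0.065], "delta_rot": [0, 0, 0], "gripper": -0.1},
    {"travel": [-0.007, -0.018, 0.08], "delta_rot": [0, 0, 0], "gripper": -0.1},
    {"travel": [-0.007, -0.018, 0.085], "delta_rot": [0, 0, 0], "gripper": -0.1},
    {"travel": [-0.007, -0.018, 0.085], "delta_rot": [0, 0, 0], "gripper": -0.1},
    {"travel": [-0.007, -0.018, 0.085], "delta_rot": [0, 0, 0], "gripper": -0.1}
  ]
}}

```text
time_s: 29.52
eef_pos: [0.5424, -0.209, 0.2708]
tool_rot: [0.042, 3.141, 0.0]
contact_force: [-0.0, 0.9, 0.2]
width: 0.547
```

```bash
python3 -c "
from h import *
go(.5422,-.2088,.07,88.4)"
```

```text
t 29.52 pos [ 0.5424 -0.209   0.2708] F [-0.   0.9  0.2] w 50.3 q [ 0.14  0.51  0.19  1.84 -0.13  0.8   1.94]
TRAVEL [0.0002 0.0002 0.0418] ROT [0.0002 0.0004 0.0013] axes x,y in world [[-1.0, 0.027, -0.0], [0.027, 1.0, 0.0]]
```

Emit:
{"method": "play_rows", "body": {
  "deltas": [
    {"travel": [0, 0, 0.02], "delta_rot": [0, 0, 0], "gripper": -0.1},
    {"travel": [0, 0, 0.035], "delta_rot": [0, 0, 0], "gripper": -0.1},
    {"travel": [0, 0, 0.0415], "delta_rot": [0, 0, 0], "gripper": -0.1},
    {"travel": [0, 0, 0.0415], "delta_rot": [0, 0, 0], "gripper": 1},
    {"travel": [0, 0, 0.0415], "delta_rot": [0, 0, 0], "gripper": 1},
    {"travel": [0, 0, 0.0415], "delta_rot": [0, 0, 0], "gripper": 1},
    {"travel": [0, 0, 0.0415], "delta_rot": [0, 0, 0], "gripper": 1},
    {"travel": [0, 0, 0.0415], "delta_rot": [0, 0, 0], "gripper": 1}
  ]
}}

```text
time_s: 30.18
eef_pos: [0.5423, -0.2098, 0.2296]
tool_rot: [0.044, 3.14, -0.0]
contact_force: [-0.2, 0.5, 1.3]
width: 0.258
```

Emit:
{"method": "play_rows", "body": {
  "deltas": [
    {"travel": [0, 0, 0], "delta_rot": [0, 0, 0], "gripper": 1},
    {"travel": [0, 0, 0], "delta_rot": [0, 0, 0], "gripper": 1},
    {"travel": [0, 0, 0], "delta_rot": [0, 0, 0], "gripper": 1},
    {"travel": [0, 0, 0], "delta_rot": [0, 0, 0], "gripper": 1}
  ]
}}

```text
time_s: 30.52
eef_pos: [0.5424, -0.2097, 0.2295]
tool_rot: [0.043, 3.14, -0.0]
contact_force: [-1.2, 1.3, 6.2]
width: 0.261
```

Emit:
{"method": "play_rows", "body": {
  "deltas": [
    {"travel": [0, 0, -0.01], "delta_rot": [0, 0, 0], "gripper": 1},
    {"travel": [0, 0, -0.03], "delta_rot": [0, 0, 0], "gripper": 1},
    {"travel": [0, 0, -0.055], "delta_rot": [0, 0, 0], "gripper": 1},
    {"travel": [0, 0, -0.085], "delta_rot": [0, 0, 0], "gripper": 1},
    {"travel": [0, 0, -0.115], "delta_rot": [0, 0, 0], "gripper": 1},
    {"travel": [0, 0, -0.13], "delta_rot": [0, 0, 0], "gripper": 1},
    {"travel": [0, 0, -0.13], "delta_rot": [0, 0, 0], "gripper": 1}
  ]
}}

```text
time_s: 31.1
eef_pos: [0.5427, -0.2104, 0.3632]
tool_rot: [0.044, 3.135, -0.003]
contact_force: [0.3, -0.1, -1.2]
width: 0.261
```

```bash
python3 -c "
from h import *
go(.5985,.0704,.2,88.4)"
```

```text
t 31.1 pos [ 0.5427 -0.2104  0.3632] F [ 0.3 -0.1 -1.2] w 24.0 q [ 0.12  0.4   0.21  1.75 -0.1   0.99  1.92]
TRAVEL [-0.0478  0.2822  0.004 ] ROT [-0.0016  0.0062 -0.0003] axes x,y in world [[-1.0, 0.028, -0.006], [0.028, 1.0, -0.002]]
```

Emit:
{"method": "play_rows", "body": {
  "deltas": [
    {"travel": [-0.004, 0.025, 0], "delta_rot": [0, 0, 0], "gripper": 1},
    {"travel": [-0.01, 0.06, 0], "delta_rot": [0, 0, 0], "gripper": 1},
    {"travel": [-0.016, 0.096, 0], "delta_rot": [0, 0, 0], "gripper": 1},
    {"travel": [-0.022, 0.132, 0], "delta_rot": [0, 0, 0], "gripper": 1},
    {"travel": [-0.028, 0.168, 0], "delta_rot": [0, 0, 0], "gripper": 1},
    {"travel": [-0.034, 0.204, 0], "delta_rot": [0, 0, 0], "gripper": 1},
    {"travel": [-0.041, 0.24, 0], "delta_rot": [0, 0, 0], "gripper": 1},
    {"travel": [-0.046, 0.268, 0], "delta_rot": [0, 0, 0], "gripper": 1}
  ]
}}

```text
time_s: 31.77
eef_pos: [0.5952, 0.0602, 0.358]
tool_rot: [-0.041, -3.14, -0.001]
contact_force: [0.7, 0.4, -1.4]
width: 0.254
```

Emit:
{"method": "play_rows", "body": {
  "deltas": [
    {"travel": [-0.002, 0.013, 0], "delta_rot": [0, 0, 0], "gripper": 1},
    {"travel": [-0.002, 0.013, 0], "delta_rot": [0, 0, 0], "gripper": 1},
    {"travel": [-0.002, 0.013, 0], "delta_rot": [0, 0, 0], "gripper": 1},
    {"travel": [-0.002, 0.013, 0], "delta_rot": [0, 0, 0], "gripper": 1}
  ]
}}

```text
time_s: 32.1
eef_pos: [0.5975, 0.068, 0.3583]
tool_rot: [-0.047, -3.14, 0.002]
contact_force: [0.3, -0.7, -1.9]
width: 0.255
```

```bash
python3 -c "
from h import *
go(.5985,.0704,.078,88.4)
p=pic('scene');cv2.imwrite('pics/s11.png',cv2.resize(p['image'][160:320,240:400,::-1],None,fx=3.7,fy=3.7))"
```

```text
t 32.1 pos [0.5975 0.068  0.3583] F [ 0.3 -0.7 -1.9] w 23.5 q [-0.31  0.44  0.15  1.7  -0.07  1.01  1.41]
TRAVEL [-0.001   0.0026  0.1213] ROT [-0.0014 -0.0009 -0.0017] axes x,y in world [[-1.0, 0.03, 0.001], [0.03, 1.0, -0.001]]
```

View pics/s11.png

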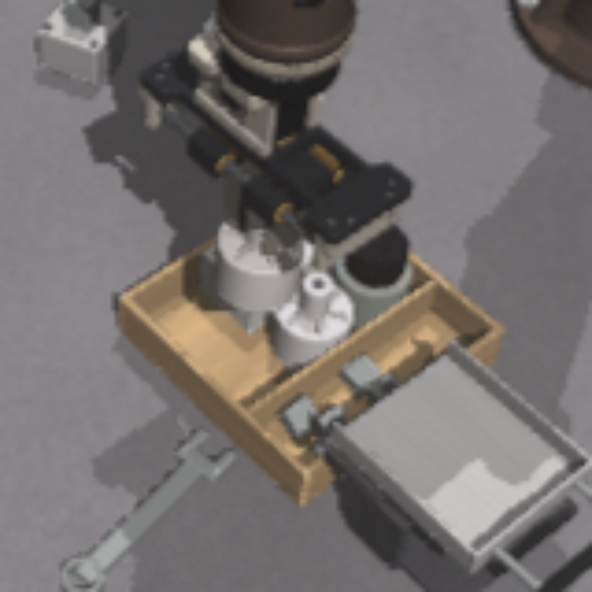

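Emit:
{"method": "play_rows", "body": {
  "deltas": [
    {"travel": [-0.001, 0.0025, 0.025], "delta_rot": [0, 0, 0], "gripper": 1},
    {"travel": [-0.001, 0.0025, 0.05], "delta_rot": [0, 0, 0], "gripper": 1},
    {"travel": [-0.001, 0.0025, 0.072], "delta_rot": [0, 0, 0], "gripper": 1},
    {"travel": [-0.001, 0.0025, 0.09], "delta_rot": [0, 0, 0], "gripper": 1},
    {"travel": [-0.001, 0.0025, 0.103], "delta_rot": [0, 0, 0], "gripper": 1},
    {"travel": [-0.001, 0.0025, 0.113], "delta_rot": [0, 0, 0], "gripper": 1},
    {"travel": [-0.001, 0.0025, 0.12], "delta_rot": [0, 0, 0], "gripper": 1},
    {"travel": [-0.001, 0.0025, 0.121], "delta_rot": [0, 0, 0], "gripper": 1}
  ]
}}

```text
time_s: 32.82
eef_pos: [0.5986, 0.0713, 0.2368]
tool_rot: [-0.046, -3.14, 0.001]
contact_force: [-0.8, 0.6, -0.6]
width: 0.259
```

Emit:
{"method": "play_rows", "body": {
  "deltas": [
    {"travel": [0, 0, 0.001], "delta_rot": [0, 0, 0], "gripper": 1},
    {"travel": [0, 0, 0.0015], "delta_rot": [0, 0, 0], "gripper": 1},
    {"travel": [0, 0, 0.0015], "delta_rot": [0, 0, 0], "gripper": 1}
  ]
}}

```text
time_s: 33.07
eef_pos: [0.5992, 0.0722, 0.237]
tool_rot: [0.044, 3.14, 0.0]
contact_force: [0.4, 0.4, -1.6]
width: 0.255
```

Emit:
{"method": "play_rows", "body": {
  "deltas": [
    {"travel": [0, 0, 0.001], "delta_rot": [0, 0, 0], "gripper": 1},
    {"travel": [0, 0, 0.0015], "delta_rot": [0, 0, 0], "gripper": 1},
    {"travel": [0, 0, 0.0015], "delta_rot": [0, 0, 0], "gripper": 0.15},
    {"travel": [0, 0, 0.0015], "delta_rot": [0, 0, 0], "gripper": 0.15},
    {"travel": [0, 0, 0.0015], "delta_rot": [0, 0, 0], "gripper": 0.15},
    {"travel": [0, 0, 0.0015], "delta_rot": [0, 0, 0], "gripper": 0.15},
    {"travel": [0, 0, 0.0015], "delta_rot": [0, 0, 0], "gripper": 0.15}
  ]
}}

```text
time_s: 33.65
eef_pos: [0.5989, 0.0722, 0.2347]
tool_rot: [-0.044, -3.141, 0.0]
contact_force: [0.2, 0.1, -0.7]
width: 0.42
```

Emit:
{"method": "play_rows", "body": {
  "deltas": [
    {"travel": [0, 0, -0.015], "delta_rot": [0, 0, 0], "gripper": 0.15},
    {"travel": [0, 0, -0.04], "delta_rot": [0, 0, 0], "gripper": 0.15},
    {"travel": [0, 0, -0.075], "delta_rot": [0, 0, 0], "gripper": 0.1},
    {"travel": [0.005, -0.015, -0.11], "delta_rot": [0, 0, -0.03], "gripper": 0.0},
    {"travel": [0.02, -0.045, -0.12], "delta_rot": [0, 0, -0.08], "gripper": -0.1},
    {"travel": [0.035, -0.08, -0.12], "delta_rot": [0, 0, -0.13], "gripper": -0.1},
    {"travel": [0.05, -0.115, -0.12], "delta_rot": [0, 0, -0.18], "gripper": -0.1},
    {"travel": [0.065, -0.15, -0.12], "delta_rot": [0, 0, -0.23], "gripper": -0.1}
  ]
}}

```text
time_s: 34.32
eef_pos: [0.5288, -0.0771, 0.3552]
tool_rot: [-0.322, 3.124, -0.0]
contact_force: [0.2, -1.5, 0.3]
width: 0.548
```

```bash
python3 -c "
from h import *
go(.4495,-.3032,.2,111.7)"
```

```text
t 34.32 pos [ 0.5288 -0.0771  0.3552] F [ 0.2 -1.5  0.3] w 50.4 q [-0.05  0.34  0.12  1.87 -0.05  0.94  1.87]
TRAVEL [ 0.1237 -0.2052 -0.0039] ROT [-0.0004  0.0009 -0.1735] axes x,y in world [[-0.979, -0.204, -0.001], [-0.204, 0.979, -0.0]]
```

Emit:
{"method": "play_rows", "body": {
  "deltas": [
    {"travel": [0.018, -0.03, 0], "delta_rot": [0, 0, -0.025], "gripper": -0.1},
    {"travel": [0.036, -0.06, 0], "delta_rot": [0, 0, -0.05], "gripper": -0.1},
    {"travel": [0.054, -0.09, 0], "delta_rot": [0, 0, -0.075], "gripper": -0.1},
    {"travel": [0.072, -0.12, 0], "delta_rot": [0, 0, -0.1], "gripper": -0.1},
    {"travel": [0.09, -0.15, 0], "delta_rot": [0, 0, -0.125], "gripper": -0.1},
    {"travel": [0.108, -0.18, 0], "delta_rot": [0, 0, -0.15], "gripper": -0.1},
    {"travel": [0.123, -0.205, 0], "delta_rot": [0, 0, -0.173], "gripper": -0.1},
    {"travel": [0.123, -0.205, 0], "delta_rot": [0, 0, -0.173], "gripper": -0.1}
  ]
}}

```text
time_s: 34.98
eef_pos: [0.4471, -0.3077, 0.355]
tool_rot: [0.574, -3.087, 0.005]
contact_force: [-0.1, -0.1, 0.3]
width: 0.549
```

Emit:
{"method": "play_rows", "body": {
  "deltas": [
    {"travel": [0, 0, 0], "delta_rot": [0, 0, 0], "gripper": -0.1},
    {"travel": [0, 0, 0], "delta_rot": [0, 0, 0], "gripper": -0.1},
    {"travel": [0, 0, 0], "delta_rot": [0, 0, 0], "gripper": -0.1}
  ]
}}

```text
time_s: 35.23
eef_pos: [0.451, -0.3001, 0.3546]
tool_rot: [-0.588, 3.086, 0.001]
contact_force: [0.6, 0.4, -0.2]
width: 0.551
```

```bash
python3 tops.py d; python3 -c "
from h import *
go(.4495,-.3032,.07,111.7)"
```

```text
top TOP world [0.5985 0.0723] crate [66.   2.9] size [24. 21.] ang 7.5 z 0.082
top TOP world [0.5316 0.0744] crate [-1.   3.2] size [22. 23.] ang 2.8 z 0.081
top TOP world [0.4981 0.0073] crate [-32.6 -64.8] size [22. 50.] ang 89.6 z 0.081
top TOP world [0.4655 0.0743] crate [-67.1   1.2] size [47. 47.] ang 21.9 z 0.081
top BODY world [0.5983 0.0723] crate [65.7  3. ] size [60. 59.] ang 31.9 z 0.052
top BODY world [0.5324 0.0746] crate [-0.2  3.3] size [59. 58.] ang 50.0 z 0.052
top BODY world [0.498  0.0074] crate [-32.7 -64.7] size [ 62. 126.] ang 89.0 z 0.052
top BODY world [ 0.4935 -0.2662] crate [ -29.5 -338.4] size [16. 60.] ang 21.1 z 0.046
scene TOP world [ 0.4727 -0.2748] crate [ -50.1 -347.5] size [30. 29.] ang 18.1 z 0.074
scene TOP world [0.4974 0.0074] crate [-33.3 -64.7] size [27. 53.] ang 84.3 z 0.08
scene TOP world [0.4676 0.0741] crate [-64.9   1.1] size [47. 48.] ang 17.7 z 0.081
scene TOP world [0.5326 0.0729] crate [0.1 1.7] size [24. 24.] ang 25.4 z 0.08
scene TOP world [0.5978 0.0725] crate [65.2  3.1] size [24. 23.] ang 14.2 z 0.081
scene BODY world [ 0.4739 -0.274 ] crate [ -48.9 -346.7] size [62. 63.] ang 21.1 z 0.046
scene BODY world [0.4979 0.0069] crate [-32.8 -65.3] size [ 64. 129.] ang 88.1 z 0.052
scene BODY world [0.474  0.0791] crate [-58.7   6.3] size [40. 60.] ang 31.7 z 0.053
scene BODY world [0.5341 0.0749] crate [1.5 3.7] size [58. 58.] ang 45.1 z 0.052
scene BODY world [0.6017 0.0736] crate [69.1  4.3] size [57. 59.] ang 33.4 z 0.052
t 35.33 pos [ 0.451  -0.3001  0.3547] F [0.4 0.6 0.4] w 50.6 q [ 0.36  0.35  0.17  1.85 -0.07  0.95  2.51]
TRAVEL [ 0.0026 -0.0024  0.1257] ROT [ 0.0005  0.0003 -0.0014] axes x,y in world [[-0.93, -0.368, -0.0], [-0.368, 0.93, 0.0]]
```

View pics/dscene.png

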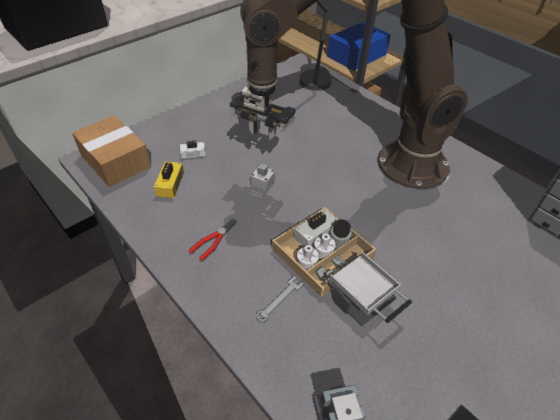

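The gear has been knocked aside: it now stands at (.473,-.274), pixel (262,177), about 21° as before. I go there instead.

```bash
python3 -c "
from h import *
go(.4733,-.2744,.12,111.2)"
```

```text
t 35.33 pos [ 0.451  -0.3001  0.3547] F [0.4 0.6 0.4] w 50.6 q [ 0.36  0.35  0.17  1.85 -0.07  0.95  2.51]
TRAVEL [-0.0301  0.0157  0.0757] ROT [0.0005 0.0003 0.0073] axes x,y in world [[-0.93, -0.368, -0.0], [-0.368, 0.93, 0.0]]
```

Emit:
{"method": "play_rows", "body": {
  "deltas": [
    {"travel": [-0.015, 0.008, 0], "delta_rot": [0, 0, 0.007], "gripper": -0.1},
    {"travel": [-0.03, 0.0155, 0.01], "delta_rot": [0, 0, 0.007], "gripper": -0.1},
    {"travel": [-0.03, 0.0155, 0.03], "delta_rot": [0, 0, 0.007], "gripper": -0.1},
    {"travel": [-0.03, 0.0155, 0.05], "delta_rot": [0, 0, 0.007], "gripper": -0.1},
    {"travel": [-0.03, 0.0155, 0.07], "delta_rot": [0, 0, 0.007], "gripper": -0.1},
    {"travel": [-0.03, 0.0155, 0.076], "delta_rot": [0, 0, 0.007], "gripper": -0.1},
    {"travel": [-0.03, 0.0155, 0.076], "delta_rot": [0, 0, 0.007], "gripper": -0.1},
    {"travel": [-0.03, 0.0155, 0.076], "delta_rot": [0, 0, 0.007], "gripper": -0.1}
  ]
}}

```text
time_s: 36.0
eef_pos: [0.473, -0.2757, 0.2792]
tool_rot: [-0.576, 3.088, 0.0]
contact_force: [0.3, -0.3, 0.3]
width: 0.553
```

```bash
python3 tops.py e | grep -- '-3[0-9][0-9]'; python3 -c "
from h import *
go(.4733,-.2744,.07,111.2)
im=cv2.imread('pics/escene.png');cv2.imwrite('pics/s12.png',cv2.resize(im[120:240,190:330],None,fx=5,fy=5))"
```

```text
scene TOP world [ 0.4717 -0.2757] crate [ -51.1 -348.5] size [32. 28.] ang 16.4 z 0.074
scene BODY world [ 0.472  -0.2751] crate [ -50.7 -347.8] size [64. 62.] ang 21.5 z 0.046
t 36.1 pos [ 0.4732 -0.2761  0.2799] F [ 0.4 -0.2 -0.4] w 50.6 q [ 0.32  0.45  0.15  1.92 -0.09  0.78  2.46]
TRAVEL [-0.0007  0.0016  0.0509] ROT [-0.0013  0.0013 -0.0018] axes x,y in world [[-0.933, -0.36, -0.001], [-0.36, 0.933, -0.001]]
```

View pics/s12.png

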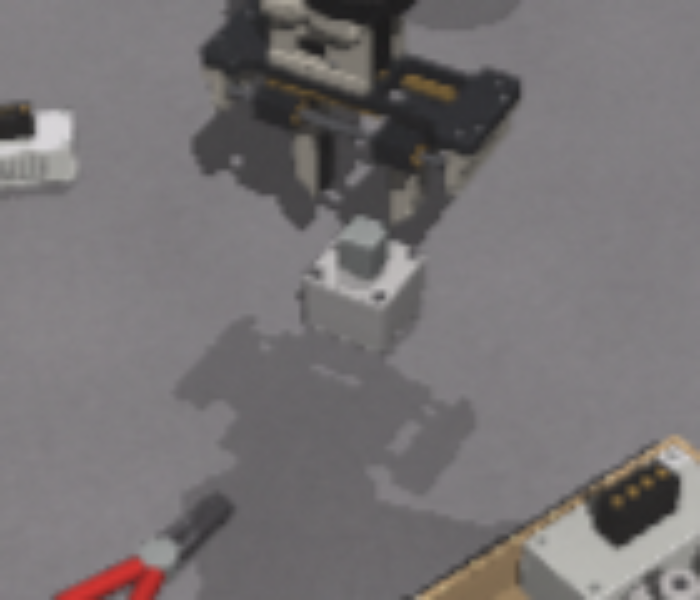

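Emit:
{"method": "play_rows", "body": {
  "deltas": [
    {"travel": [0, 0.001, 0.02], "delta_rot": [0, 0, 0], "gripper": -0.1},
    {"travel": [0, 0.001, 0.04], "delta_rot": [0, 0, 0], "gripper": -0.1},
    {"travel": [0, 0.001, 0.05], "delta_rot": [0, 0, 0], "gripper": -0.1},
    {"travel": [0, 0.001, 0.05], "delta_rot": [0, 0, 0], "gripper": 1},
    {"travel": [0, 0.001, 0.05], "delta_rot": [0, 0, 0], "gripper": 1},
    {"travel": [0, 0.001, 0.05], "delta_rot": [0, 0, 0], "gripper": 1},
    {"travel": [0, 0.001, 0.05], "delta_rot": [0, 0, 0], "gripper": 1},
    {"travel": [0, 0.001, 0.05], "delta_rot": [0, 0, 0], "gripper": 1}
  ],
  "squeeze": 30
}}

```text
time_s: 36.77
eef_pos: [0.4726, -0.275, 0.2296]
tool_rot: [-0.575, 3.087, -0.001]
contact_force: [-1.0, 1.3, 5.4]
width: 0.281
```

Emit:
{"method": "play_rows", "body": {
  "deltas": [
    {"travel": [0, 0, 0], "delta_rot": [0, 0, 0], "gripper": 1},
    {"travel": [0, 0, 0], "delta_rot": [0, 0, 0], "gripper": 1},
    {"travel": [0, 0, 0], "delta_rot": [0, 0, 0], "gripper": 1},
    {"travel": [0, 0, 0], "delta_rot": [0, 0, 0], "gripper": 1}
  ]
}}

```text
time_s: 37.1
eef_pos: [0.4726, -0.275, 0.2296]
tool_rot: [-0.575, 3.087, -0.001]
contact_force: [-0.6, 1.5, 7.9]
width: 0.285
```

Emit:
{"method": "play_rows", "body": {
  "deltas": [
    {"travel": [0, 0, -0.01], "delta_rot": [0, 0, 0], "gripper": 1},
    {"travel": [0, 0, -0.03], "delta_rot": [0, 0, 0], "gripper": 1},
    {"travel": [0, 0, -0.055], "delta_rot": [0, 0, 0], "gripper": 1},
    {"travel": [0, 0, -0.085], "delta_rot": [0, 0, 0], "gripper": 1},
    {"travel": [0, 0, -0.115], "delta_rot": [0, 0, 0], "gripper": 1},
    {"travel": [0, 0, -0.13], "delta_rot": [0, 0, 0], "gripper": 1},
    {"travel": [0, 0, -0.13], "delta_rot": [0, 0, 0], "gripper": 1},
    {"travel": [0, 0, -0.13], "delta_rot": [0, 0, 0], "gripper": 1}
  ]
}}

```text
time_s: 37.77
eef_pos: [0.4722, -0.2751, 0.3595]
tool_rot: [-0.575, 3.087, -0.001]
contact_force: [-1.0, -0.1, -4.1]
width: 0.277
```

```bash
python3 -c "
from h import *
x=slot(.0655,-.065);print(x)
go(x[0],x[1],.2,88.4)"
```

```text
[0.59615456 0.00439172]
t 37.77 pos [ 0.4722 -0.2751  0.3595] F [-1.  -0.1 -4.1] w 25.5 q [ 0.3   0.35  0.17  1.84 -0.07  0.96  2.44]
TRAVEL [-0.2162  0.2161  0.0005] ROT [-0.0009  0.0015  0.396 ] axes x,y in world [[-0.933, -0.36, -0.001], [-0.36, 0.933, -0.001]]
```

Emit:
{"method": "play_rows", "body": {
  "deltas": [
    {"travel": [-0.016, 0.016, 0], "delta_rot": [0, 0, 0.03], "gripper": 1},
    {"travel": [-0.038, 0.038, 0], "delta_rot": [0, 0, 0.07], "gripper": 1},
    {"travel": [-0.061, 0.061, 0], "delta_rot": [0, 0, 0.11], "gripper": 1},
    {"travel": [-0.084, 0.084, 0], "delta_rot": [0, 0, 0.155], "gripper": 1},
    {"travel": [-0.107, 0.107, 0], "delta_rot": [0, 0, 0.2], "gripper": 1},
    {"travel": [-0.13, 0.13, 0], "delta_rot": [0, 0, 0.245], "gripper": 1},
    {"travel": [-0.155, 0.155, 0], "delta_rot": [0, 0, 0.29], "gripper": 1},
    {"travel": [-0.178, 0.178, 0], "delta_rot": [0, 0, 0.335], "gripper": 1}
  ]
}}

```text
time_s: 38.43
eef_pos: [0.5741, -0.0429, 0.3568]
tool_rot: [0.049, -3.138, -0.0]
contact_force: [1.0, -0.3, -2.9]
width: 0.28
```

```bash
python3 -c "
from h import *
x=slot(.0655,-.065)
go(x[0],x[1],.2,88.4)"
```

```text
t 38.43 pos [ 0.5741 -0.0429  0.3568] F [ 1.  -0.3 -2.9] w 25.7 q [-0.14  0.4   0.17  1.77 -0.08  0.98  1.66]
TRAVEL [-0.0235  0.0466 -0.0023] ROT [ 0.0001 -0.0032  0.0591] axes x,y in world [[-1.0, -0.031, 0.003], [-0.031, 1.0, 0.0]]
```

Emit:
{"method": "play_rows", "body": {
  "deltas": [
    {"travel": [-0.011, 0.022, 0], "delta_rot": [0, 0, 0.03], "gripper": 1},
    {"travel": [-0.023, 0.0455, 0], "delta_rot": [0, 0, 0.06], "gripper": 1},
    {"travel": [-0.023, 0.0455, 0], "delta_rot": [0, 0, 0.06], "gripper": 1},
    {"travel": [-0.023, 0.0455, 0.02], "delta_rot": [0, 0, 0.06], "gripper": 1},
    {"travel": [-0.023, 0.0455, 0.035], "delta_rot": [0, 0, 0.06], "gripper": 1},
    {"travel": [-0.023, 0.0455, 0.035], "delta_rot": [0, 0, 0.06], "gripper": 1},
    {"travel": [-0.023, 0.0455, 0.035], "delta_rot": [0, 0, 0.06], "gripper": 1},
    {"travel": [-0.023, 0.0455, 0.035], "delta_rot": [0, 0, 0.06], "gripper": 1}
  ]
}}

```text
time_s: 39.1
eef_pos: [0.5957, 0.0011, 0.3236]
tool_rot: [-0.043, -3.14, 0.0]
contact_force: [0.6, -0.1, -2.6]
width: 0.281
```

```bash
python3 -c "
from h import *
x=slot(.0655,-.065)
go(x[0],x[1],.079,88.4)
p=pic('scene');cv2.imwrite('pics/s13.png',cv2.resize(p['image'][160:320,240:400,::-1],None,fx=3.7,fy=3.7))"
```

```text
t 39.1 pos [0.5957 0.0011 0.3236] F [ 0.6 -0.1 -2.6] w 25.9 q [-0.21  0.46  0.16  1.75 -0.09  0.93  1.54]
TRAVEL [-0.0004  0.0033  0.0856] ROT [-0.0001 -0.0008  0.0007] axes x,y in world [[-1.0, 0.027, 0.001], [0.027, 1.0, -0.0]]
```

View pics/s13.png

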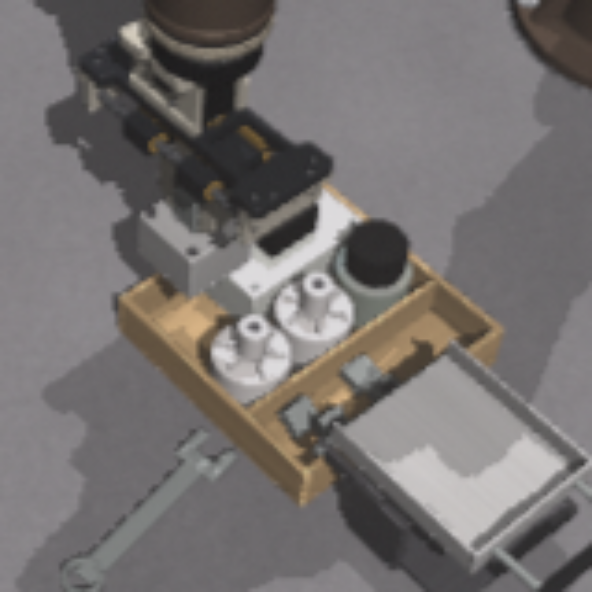

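Emit:
{"method": "play_rows", "body": {
  "deltas": [
    {"travel": [-0.0005, 0.003, 0.0], "delta_rot": [0, 0, 0], "gripper": 1},
    {"travel": [-0.0005, 0.003, 0.02], "delta_rot": [0, 0, 0], "gripper": 1},
    {"travel": [-0.0005, 0.003, 0.04], "delta_rot": [0, 0, 0], "gripper": 1},
    {"travel": [-0.0005, 0.003, 0.055], "delta_rot": [0, 0, 0], "gripper": 1},
    {"travel": [-0.0005, 0.003, 0.068], "delta_rot": [0, 0, 0], "gripper": 1},
    {"travel": [-0.0005, 0.003, 0.078], "delta_rot": [0, 0, 0], "gripper": 1},
    {"travel": [-0.0005, 0.003, 0.085], "delta_rot": [0, 0, 0], "gripper": 1},
    {"travel": [-0.0005, 0.003, 0.0865], "delta_rot": [0, 0, 0], "gripper": 1}
  ]
}}

```text
time_s: 39.82
eef_pos: [0.5962, 0.0045, 0.2365]
tool_rot: [-0.042, -3.14, -0.0]
contact_force: [-0.3, -0.4, -1.9]
width: 0.28
```

Emit:
{"method": "play_rows", "body": {
  "deltas": [
    {"travel": [0, 0, 0.001], "delta_rot": [0, 0, 0], "gripper": 1},
    {"travel": [0, 0, 0.001], "delta_rot": [0, 0, 0], "gripper": 1},
    {"travel": [0, 0, 0.001], "delta_rot": [0, 0, 0], "gripper": 1}
  ]
}}

```text
time_s: 40.07
eef_pos: [0.5967, 0.0043, 0.237]
tool_rot: [0.042, 3.14, 0.0]
contact_force: [0.0, 0.3, -2.1]
width: 0.279
```

Emit:
{"method": "play_rows", "body": {
  "deltas": [
    {"travel": [0, 0, 0.001], "delta_rot": [0, 0, 0], "gripper": 1},
    {"travel": [0, 0, 0.0015], "delta_rot": [0, 0, 0], "gripper": 1},
    {"travel": [0, 0, 0.0015], "delta_rot": [0, 0, 0], "gripper": 0.1},
    {"travel": [0, 0, 0.0015], "delta_rot": [0, 0, 0], "gripper": 0.1},
    {"travel": [0, 0, 0.0015], "delta_rot": [0, 0, 0], "gripper": 0.1},
    {"travel": [0, 0, 0.0015], "delta_rot": [0, 0, 0], "gripper": 0.1},
    {"travel": [0, 0, 0.0015], "delta_rot": [0, 0, 0], "gripper": 0.1}
  ]
}}

```text
time_s: 40.65
eef_pos: [0.5964, 0.0043, 0.2348]
tool_rot: [0.042, 3.141, -0.0]
contact_force: [0.5, 0.3, 0.4]
width: 0.448
```

Emit:
{"method": "play_rows", "body": {
  "deltas": [
    {"travel": [0, 0, -0.015], "delta_rot": [0, 0, 0], "gripper": 0.1},
    {"travel": [0, 0, -0.04], "delta_rot": [0, 0, 0], "gripper": 0.1},
    {"travel": [0, 0, -0.075], "delta_rot": [0, 0, 0], "gripper": 0.1},
    {"travel": [0.005, -0.015, -0.11], "delta_rot": [0, 0, 0], "gripper": 0.1},
    {"travel": [0.02, -0.045, -0.12], "delta_rot": [0, 0, 0], "gripper": 0.1},
    {"travel": [0.035, -0.08, -0.12], "delta_rot": [0, 0, 0], "gripper": 0.1},
    {"travel": [0.05, -0.115, -0.12], "delta_rot": [0, 0, 0], "gripper": 0.1},
    {"travel": [0.065, -0.15, -0.12], "delta_rot": [0, 0, 0], "gripper": 0.1}
  ]
}}

```text
time_s: 41.32
eef_pos: [0.5264, -0.1451, 0.3553]
tool_rot: [0.041, 3.14, -0.0]
contact_force: [0.8, -0.6, 0.8]
width: 0.449
```

Emit:
{"method": "play_rows", "body": {
  "deltas": [
    {"travel": [0.01, -0.035, 0], "delta_rot": [0, 0, 0], "gripper": 0.1},
    {"travel": [0.02, -0.07, 0], "delta_rot": [0, 0, 0], "gripper": 0.1},
    {"travel": [0.03, -0.105, 0], "delta_rot": [0, 0, 0], "gripper": 0.1},
    {"travel": [0.04, -0.14, 0], "delta_rot": [0, 0, 0], "gripper": 0.1},
    {"travel": [0.05, -0.175, 0], "delta_rot": [0, 0, 0], "gripper": 0.1},
    {"travel": [0.05, -0.19, 0], "delta_rot": [0, 0, 0], "gripper": 0.1},
    {"travel": [0.05, -0.19, 0], "delta_rot": [0, 0, 0], "gripper": 0.1},
    {"travel": [0.05, -0.19, 0], "delta_rot": [0, 0, 0], "gripper": 0.1}
  ]
}}

```text
time_s: 41.98
eef_pos: [0.4718, -0.3333, 0.3546]
tool_rot: [-0.046, -3.141, -0.0]
contact_force: [1.1, 1.5, 0.0]
width: 0.448
```

```bash
python3 tops.py f;python3 nuts.py n3; python3 -c "
from h import *
p=pic('scene');w=cloud(p)
print('handle',rect(w,box(w,.45,.68,.34,.40),.06,.1), np.percentile(w[box(w,.5,.62,.345,.365)&(w[...,2]>.05)][:,2],[50,95]))
cv2.imwrite('pics/s14.png',cv2.resize(p['image'][180:330,180:420,::-1],None,fx=3.3,fy=3.3))
for l in ('pliers','spanner'): print(l,[(np.round(d['centre'],3).tolist(),round(d['score'],2)) for d in manip.look_for(l,p)])"
```

```text
top TOP world [0.5986 0.072 ] crate [66.1  2.7] size [24. 22.] ang 1.8 z 0.082
top TOP world [0.5955 0.0047] crate [ 64.9 -64.7] size [26. 27.] ang 89.2 z 0.082
top TOP world [0.5321 0.0745] crate [-0.5  3.2] size [22. 23.] ang 10.0 z 0.082
top TOP world [0.4982 0.0074] crate [-32.5 -64.7] size [22. 50.] ang 88.8 z 0.082
top TOP world [0.4655 0.0747] crate [-67.    1.7] size [47. 47.] ang 17.0 z 0.081
top BODY world [0.5982 0.0724] crate [65.6  3. ] size [59. 60.] ang 29.0 z 0.052
top BODY world [0.5959 0.0043] crate [ 65.3 -65. ] size [61. 62.] ang 87.7 z 0.052
top BODY world [0.5316 0.075 ] crate [-1.   3.8] size [58. 59.] ang 81.1 z 0.052
top BODY world [0.4979 0.0073] crate [-32.8 -64.9] size [ 62. 126.] ang 89.1 z 0.052
scene TOP world [0.4976 0.0068] crate [-33.1 -65.4] size [53. 24.] ang 0.6 z 0.081
scene TOP world [0.4656 0.074 ] crate [-66.9   0.9] size [49. 47.] ang 45.3 z 0.081
scene TOP world [0.5962 0.0047] crate [ 65.5 -64.7] size [27. 29.] ang 0.4 z 0.081
scene TOP world [0.5336 0.0738] crate [1.1 2.6] size [25. 22.] ang 45.3 z 0.08
scene TOP world [0.5987 0.0727] crate [66.1  3.3] size [24. 23.] ang 45.4 z 0.08
scene BODY world [0.5311 0.0058] crate [  0.4 -65.4] size [ 64. 193.] ang 88.8 z 0.052
scene BODY world [0.4751 0.0805] crate [-57.7   7.7] size [40. 58.] ang 33.6 z 0.052
scene BODY world [0.5346 0.0753] crate [2.  4.2] size [59. 58.] ang 40.3 z 0.052
scene BODY world [0.6003 0.074 ] crate [67.7  4.7] size [57. 60.] ang 39.2 z 0.052
[191 190  15  75 405] [  2. 100.] z min/med/max [15. 47. 67.]
[207 202  18  14 154] [54. 64.] z min/med/max [15. 26. 34.]
[202 227  19  11 158] [-8. 67.] z min/med/max [14. 19. 25.]
handle (array([561. , 352.3]), array([92.8, 22.4]), 0.0, 190) [0.08058179 0.08386658]
pliers [([0.754, -0.184, 0.016], 0.92)]
spanner [([0.738, 0.11, 0.012], 0.73), ([0.553, 0.254, 0.068], 0.58)]
```

View pics/s14.png

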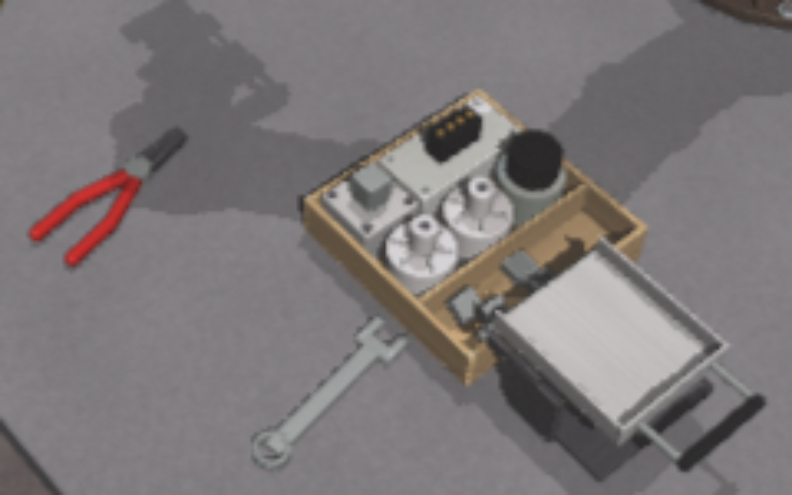

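View pics/n3.png

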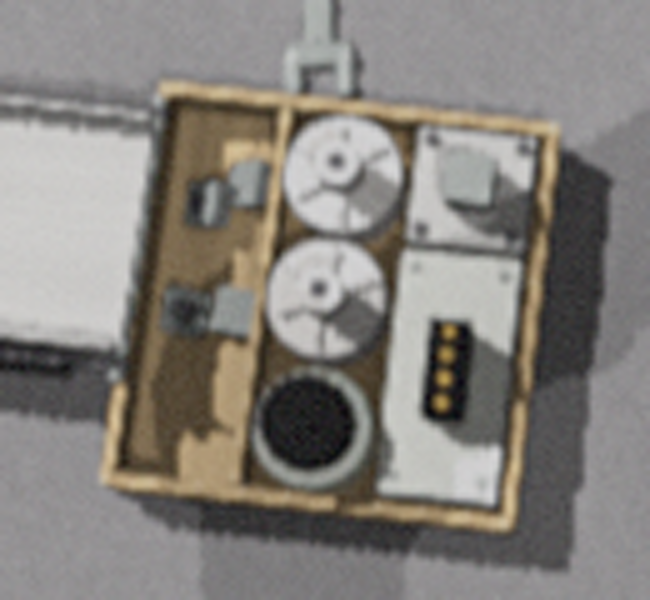

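The pictures show all five parts upright in the large bay, the four nuts in the narrow bay at pixels (205,200), (245,185), (185,308) and (232,310), and the tray level. Handing in.

```bash
python3 -c "
from h import *
print(manip.hand_in())"
```

```text
the job is handed in; nothing more can be done
None
```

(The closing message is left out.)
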